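Hang the washed jali door back on the tea cupboard

TASK

The cupboard's washed door is lying on its back on the blue board. Pick it up by its batten pull and prop it on the sloping steel plate drainer so that you can change your grip to its top rail, then hang it on the cupboard: lower both of its hinge sockets together over the two upright pins, feeling for them because the hinge strip may sit a little to one side, until the door is fully down, and let go. Do not drop the door, and leave the cups, tray, jug, jar and strainer where they are.

Things in the scene. Friction and masses are not known exactly. Their poses are not given: they have to be found in the camera images.
- leaf_mid (a point): Centre of the loose door (wooden frame, punched sheet), half-way through its thickness: 200 mm tall, 150 wide, 18 thick, 0.2 to 0.4 kg. x runs from foot to top, y to the hinge side, z out of the front face. Starts flat on its back, z up; hung, x points up. The frame is solid to the fingers: the sheet is sunk only 8 mm into it.
- leaf_top (a point): Middle of the door's top edge, 100 mm from leaf_mid along x, half-way through the thickness; axes as leaf_mid. The top rail is 30 mm wide and 18 mm thick and is pinched across the thickness.
- leaf_pull (a point): Centre of the door's batten pull: a dark wooden block 60 mm long (along the leaf's y), 12 mm thick (along x, the way it is pinched), standing 30 mm out of the front face (along z). This point is 15 mm above the face, at mid-height of the door, 30 mm off its centre away from the hinge side. Axes as leaf_mid.
- socket_low (a point): Centre of the mouth (lower end) of the door's lower hinge socket: steel tube 18 mm outside, 10.5 mm bore, 30 mm long, open at both ends, bore along the leaf's x. The mouth lies 25 mm above the door's foot; the bore's axis 12 mm outside the hinge-side edge, half-way through the thickness. Axes as leaf_mid.
- socket_high (a point): The same on the upper socket, exactly 120 mm above the lower one along the leaf's x.
- drainer_foot (a point): Sloping wire plate drainer, fixed, 130 mm wide: three wires carry a plate leaning back at 45 degrees, three hooks 26 mm high hold its foot. This point: middle of the line where foot and back of a resting plate meet, 30 mm above the board. x is level, towards where the top leans; the slope rises equally along x and z; y runs along the foot line.
- drainer_top (a point): Upper end of the drainer's middle wire, 135 mm up the slope from drainer_foot; a door resting there has its upper 65 mm free all round. Axes as drainer_foot.
- pin_low (a point): NOMINAL lower hinge pin of the cupboard, at the top of its collar (60 mm above the board), where the socket's mouth rests when home. Pin: upright, 8 mm thick, almost flat tip, 20 mm above the collar. x points into the cupboard square to its front, y along the front to the left, z up. The true pins stand up to 7 mm off this point along y (see hinge strip).
- pin_high (a point): Nominal upper pin at its collar top, exactly 120 mm above pin_low, same pin, same axes. Hinge strip: one steel strip carries both pins and is screwed on through slotted holes, so both pins stand together anywhere up to 7 mm to either side along y (not along x). That shift is not in the readings: feel for it or look. A socket 13 mm or more off a pin slips down beside it.
- cupboard: Wooden counter-top cupboard, fixed; origin on the board under the nominal pins, axes as pin_low. 300 mm high; front 16 mm behind the pins (+x), left side 20 mm beyond them (+y), open half and shut second door towards -y. Hang the door standing open: its y axis along the cupboard's x, within about 40 degrees; it may be left at any swing.
- tray: Wooden tray 160 x 270 x 22 mm, origin under its centre. Leave it.
- cup1: Tiny steel cup, 46 mm wide, 42 mm high, on the tray; origin under its centre. Leave it.
- cup2: Second cup, the same.
- cup3: Third cup, the same.
- cup4: Fourth cup, the same.
- jug: Glass milk jug, 88 mm wide, 130 mm high, with a handle to its +y; origin under its centre. Leave it.
- jar: Clear plastic jar with brown screw-top lid, 80 mm wide, 115 mm high; origin under its centre. Leave it.
- strainer: Steel tea strainer, bowl 68 mm wide, 30 mm high, handle 150 mm long to its -x; origin under the bowl. Leave it.
Mind the look-alikes: they are no part of the job. What is shaped like the part that bears drainer_foot but black is not meant.

How it is judged:
On the way:
1. the door rests leaning on the drainer, let go by the gripper (distance between leaf_mid and drainer_foot below 0.16 m and angle between leaf_mid's own x axis and vertical between 0.4 and 1.2 rad and contact force between leaf and the fingers below 0.1 N and linear speed of leaf below 0.05 m/s), for 0.2 s.
At the end, for the whole second after the job is handed in: The door hangs on both pins, let go and at rest: each socket is within 9.5 mm of its nominal pin place seen from above, the lower socket's mouth is within 4 mm of its collar (60 mm above the board), and the door is upright within 4 degrees (horizontal distance between socket_low and pin_low below 0.0095 m and horizontal distance between socket_high and pin_high below 0.0095 m and height (world z) of socket_low between 0.056 and 0.064 m and angle between leaf_mid's own x axis and vertical below 0.07 rad and linear speed of leaf below 0.03 m/s and angular speed of leaf below 0.3 rad/s); the robot touches nothing.
It fails at once if the door is dropped (moves faster than 0.5 m/s out of the gripper) (contact force between leaf and the fingers below 0.05 N and linear speed of leaf above 0.5 m/s).
It fails at once if a tea thing is moved more than 20 mm (distance of any of tray, cup1, cup2, cup3, cup4, jug, jar, strainer from where it was at the start of the episode above 0.02 m).
It fails at once if a tea thing is tipped over (angle between any of jug, jar, cup1, cup2, cup3, cup4's own z axis and vertical above 0.35 rad).
It also fails if it takes over 70 s, if anything falls off the work surface, if the arm or the gripper's body presses on something with over 40 N, if the wrist force passes 120 N, or if a joint passes its speed limit or range.

ROBOT

A 7-joint arm with a two-finger parallel gripper is mounted at the origin on the work surface. World frame = base frame: x ahead of the robot, y to its left, z up, the work surface at z = 0. Lengths are in m, angles in rad, forces in N, time in s.
With the tool pointing down it reaches from about 0.4 to 0.875 m from the base axis. Payload 19.3 kg.
Tool frame: the origin (TCP) lies at the very end of the fingers, on their centre line; the grasp point (between the pads) lies 19 mm behind it; z points along the fingers, x is the direction in which the jaws open and shut, and the axes are right-handed (so a half turn about z gives the same grasp; the last joint's range is limited). The gripper opens to 85 mm and grips with 20 to 120 N. Pads are 22 mm wide; open, the fingers measure 114 mm over their backs; the gripper's body (76 mm by 85 mm) begins 54 mm behind the grasp point. The pads swing forward as they close: fully open they stand 13 mm farther back than shut.
Start: joints at [-1.285, 0.521, -0.036, 1.599, 0.021, 1.021, -0.113], TCP at [0.218, 0.586, 0.2] pointing down, gripper open.
Joint ranges: [-2.91, 2.91], [-0.3, 2.13], [-1.5, 1.42], [0.17, 2.43], [-1.26, 4.41], [0.16, 1.93], [-2.52, 2.52]. Speed limits (rad/s): [1.89, 1.89, 2.39, 2.39, 3.01, 3.01, 3.01].

INTERFACE

Orientations are given as [roll, pitch, yaw] about the fixed x, y, z axes, in that order (R = Rz(yaw) Ry(pitch) Rx(roll)).
In Python, from workcell import observe, eyes, job_done gives the robot as it stands. The module is installed in compiled form; this text tells all that it offers.
- The arm moves only by the shell command python3 -m pendant 'ROWS' [FORCE]. ROWS is JSON, a list of rows, each an object of numbers: "dx", "dy", "dz": the shift along the tool's x, y, z in mm; "ax", "ay", "az": the turn, a rotation vector about the tool's x, y, z in degrees; "claw": the finger opening in mm, from 0 to 85.4. A call has 1 to 10 rows; each row is the pose to reach, as a shift and turn from the pose commanded when the call began, along the tool's axes at that moment; what a row does not reach only later rows make up. A row lasts 1/12 s, in which the tool goes at most 41.7 mm and 7.16 degrees, less where a joint would pass 70% of its speed; a pose out of reach is approached as far as the arm can. A call with a gripper value outside its range is refused whole. The fingers move at their own pace and stop on an object; FORCE is the grip in N (left out, the last holds). Time passes only in rows, so rows that repeat a pose let the fingers close. It gives the time, the measured TCP pose, the force and the opening at its end, in the units of the state.
- observe(): the state, without advancing time (a new reading comes with each control period).
- eyes.grab_frame(name): name is "scene" or "top"; returns a dict with "image" (480x640x3 uint8, blue, green, red), "fovy" (degrees; the focal length in pixels is half the picture's height over the tangent of half this angle, whatever the lens; pixels are square), "cx", "cy" (the principal point, pixels), "view" (4x4, takes a point from world to camera coordinates). Camera axes: x right, y up, looking along -z (the intrinsics and any distortion apply to the point x, -y, -z); pixel columns grow to the right and rows downward; lengths in m; the calibration is good to about 2 mm. A picture is of the moment at which its call begins. There is no depth.
- job_done(): hands the job in, once; it reports no verdict.
The state is a dict: "clock": time; "qpos": joint angles; "qd": joint speeds; "joint_efforts": joint torques, N m; "position": TCP position; "tool_rot": TCP orientation; "force": force on the tool from outside, world axes, zero at the start; "moment": the same for the moment, N m; "grip_width": finger opening in m.
Only numpy, scipy, OpenCV 4.12 (cv2) and the standard library are available. Lean on these libraries where they do the work, as an engineer would, in place of code of your own. Each camera call takes 0.05 s, during which the arm holds its last target.

## Working session

There is one attempt and no reset: what is moved stays moved. The work goes in short steps, Python scripts to look and compute and a shell command to move; the robot and the scene stay as the last step left them, time stands still between calls to the robot, and variables do not carry over. Pictures are saved under pics/ and viewed, and the job is handed in when it is done.

```bash
mkdir -p pics; ls
python3 - <<'E'
from workcell import observe, eyes
import cv2
print(observe())
for n in("scene","top"):
    f=eyes.grab_frame(n); cv2.imwrite(f"pics/{n}0.png",f["image"]); print(n,{k:v for k,v in f.items() if k!="image"})
E
```

```text
pics
{'clock': 0.0, 'qpos': array([-1.28522218,  0.52203677, -0.03634187,  1.59998461,  0.02119878,
        1.02109992, -0.1128193 ]), 'qd': array([-0.000343  ,  0.00023446,  0.0008632 , -0.0017148 ,  0.00043104,
        0.00051861, -0.00065516]), 'joint_efforts': array([ 4.46659942e-05, -9.27099895e+01,  1.97887927e+00, -3.69965744e+01,
        1.77231448e-02,  7.47269980e-03, -4.75821622e-06]), 'position': array([0.21759821, 0.58550769, 0.19991979]), 'tool_rot': array([3.14151964e+00, 1.14139012e-03, 1.21500435e+00]), 'force': array([ 0.45863928, -0.22249757, -0.02940725]), 'moment': array([ 0.08392974, -0.01016431, -0.02134575]), 'grip_width': 0.08547263309759294}
scene {'fovy': 42.037925122656326, 'cx': 324.4155056012262, 'cy': 244.63260718963252, 'view': array([[ 0.17647599,  0.98430126, -0.00269224, -0.06897514],
       [-0.73669212,  0.13389497,  0.66283999,  0.33901373],
       [ 0.65279472, -0.11499199,  0.74875623, -1.85226141],
       [ 0.        ,  0.        ,  0.        ,  1.        ]])}
top {'fovy': 57.5338953533725, 'cx': 311.10087102485716, 'cy': 232.75804288212126, 'view': array([[ 0.02673145, -0.99954232,  0.01416291, -0.06021214],
       [ 0.99139721,  0.02832427,  0.12778616, -0.5578372 ],
       [-0.12812883,  0.01062516,  0.99170062, -1.00056781],
       [ 0.        ,  0.        ,  0.        ,  1.        ]])}
```

View pics/scene0.png

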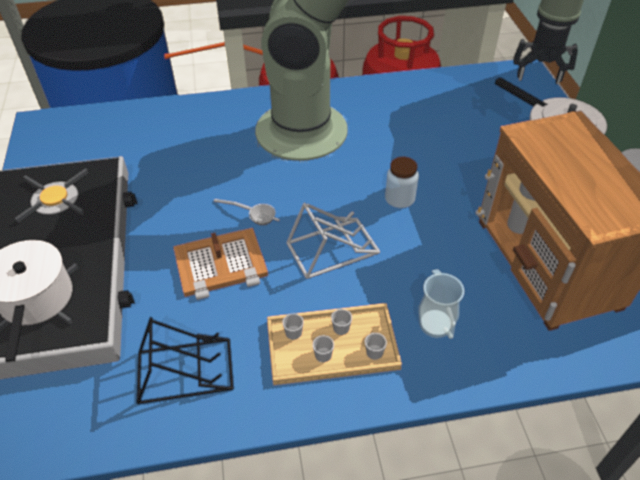

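View pics/top0.png

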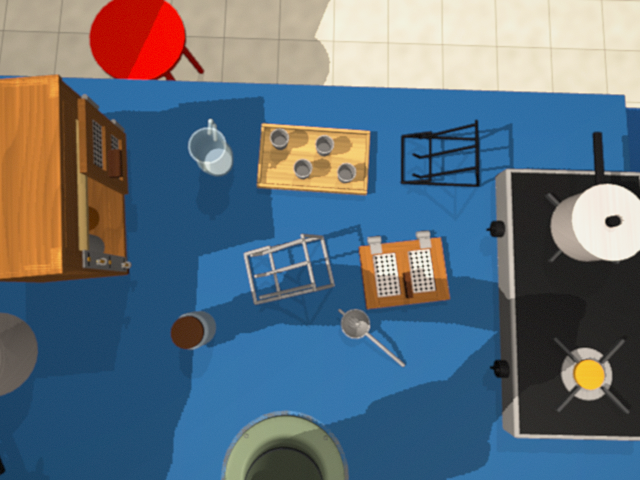

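```bash
cat > h.py <<'E'
import numpy as np, cv2, math
from workcell import observe, eyes
from scipy.spatial.transform import Rotation as Rn
def K(f):
    F=240/math.tan(math.radians(f["fovy"])/2); return F
def proj(f,P):
    P=np.atleast_2d(P); V=f["view"]; c=P@V[:3,:3].T+V[:3,3]; F=K(f)
    return np.c_[f["cx"]+F*c[:,0]/-c[:,2], f["cy"]-F*c[:,1]/-c[:,2]]
def ray(f,uv):
    V=f["view"];F=K(f); d=np.array([(uv[0]-f["cx"])/F,-(uv[1]-f["cy"])/F,-1.]); R=V[:3,:3]
    return -R.T@V[:3,3], R.T@d
def onz(f,uv,z):
    o,d=ray(f,uv); return o+d*(z-o[2])/d[2]
def tri(fs,uvs):
    A=np.zeros((3,3));b=np.zeros(3)
    for f,u in zip(fs,uvs):
        o,d=ray(f,u);d=d/np.linalg.norm(d);M=np.eye(3)-np.outer(d,d);A+=M;b+=M@o
    p=np.linalg.solve(A,b)
    return p,[np.round(proj(f,p)[0]-u,1) for f,u in zip(fs,uvs)]
def crop(im,x0,y0,x1,y1,s,name):
    c=cv2.resize(im[y0:y1,x0:x1],None,fx=s,fy=s,interpolation=cv2.INTER_CUBIC)
    for x in range((x0//10+1)*10,x1,10):
        cv2.putText(c,str(x),((x-x0)*s-8,8),0,0.3,(255,255,255),1); cv2.line(c,((x-x0)*s,10),((x-x0)*s,14),(255,255,255),1)
    for y in range((y0//10+1)*10,y1,10):
        cv2.putText(c,str(y),(0,(y-y0)*s+3),0,0.3,(255,255,255),1); cv2.line(c,(18,(y-y0)*s),(22,(y-y0)*s),(255,255,255),1)
    cv2.imwrite("pics/"+name,c)
E
python3 - <<'E'
from h import *
t=cv2.imread("pics/top0.png");s=cv2.imread("pics/scene0.png")
crop(t,235,220,345,310,7,"t_dr.png")
crop(t,350,225,460,315,7,"t_door.png")
crop(s,280,195,390,285,7,"s_dr.png")
crop(s,165,222,275,302,7,"s_door.png")
crop(s,470,120,610,225,5,"s_cup.png")
crop(t,40,230,150,300,7,"t_cup.png")
E
```

```text
(no output)
```

View pics/t_dr.png

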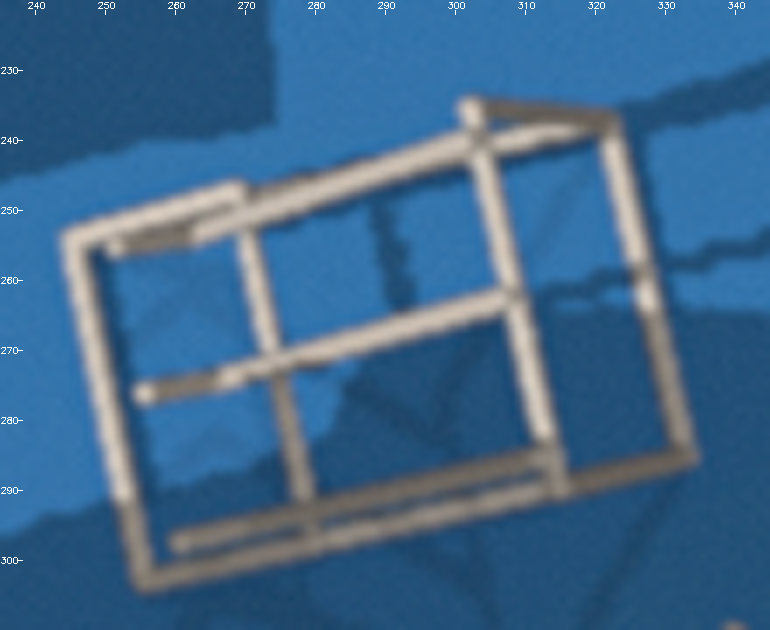

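View pics/t_door.png

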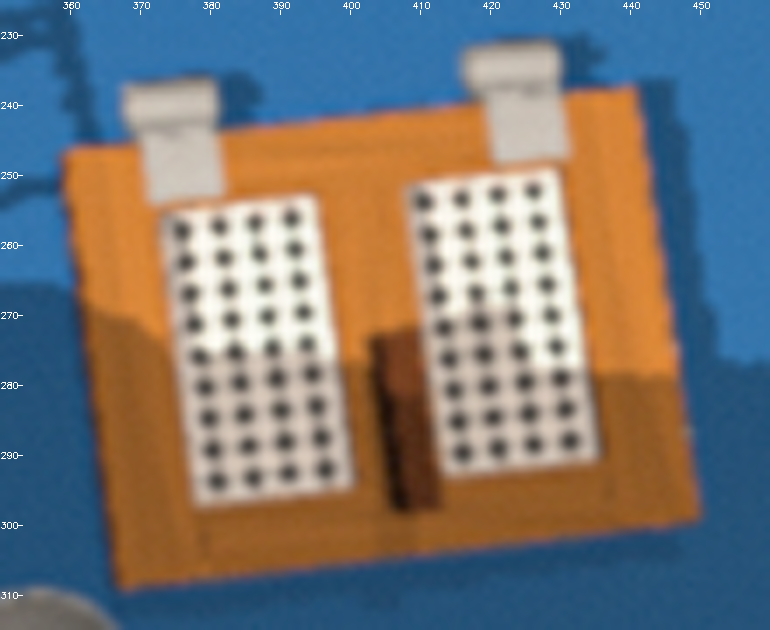

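View pics/s_dr.png

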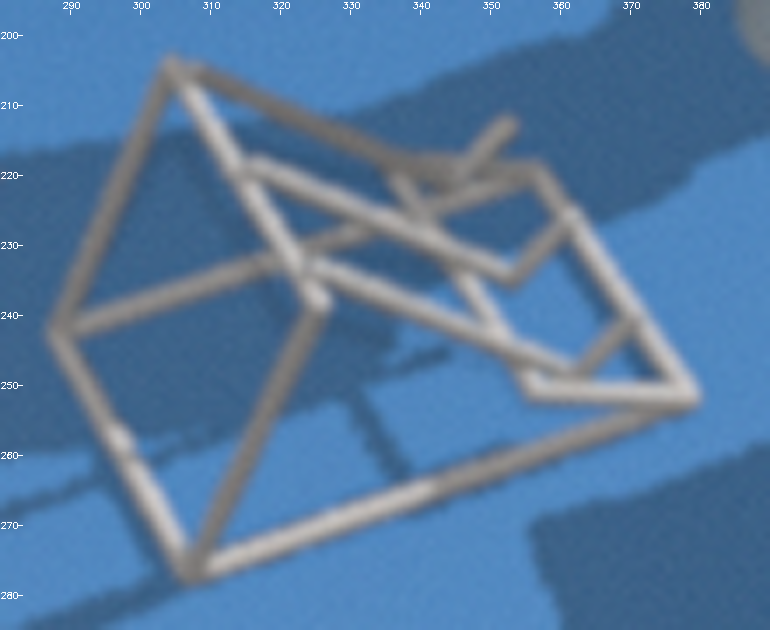

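View pics/s_door.png

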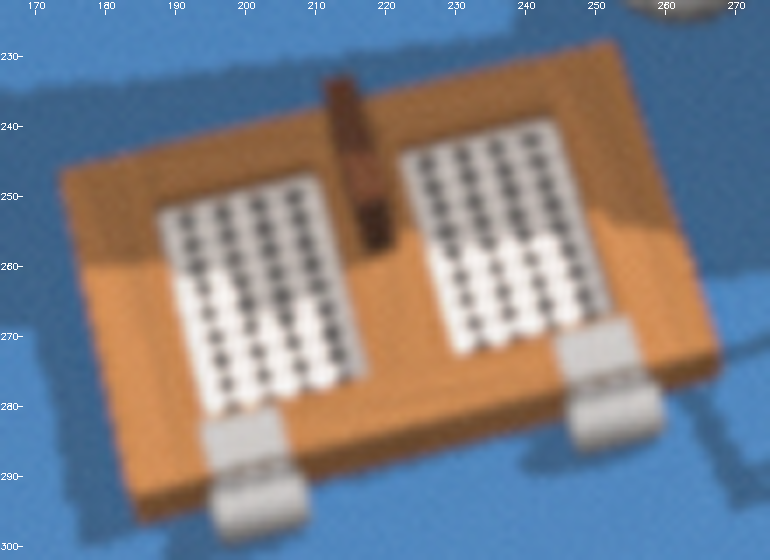

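View pics/s_cup.png

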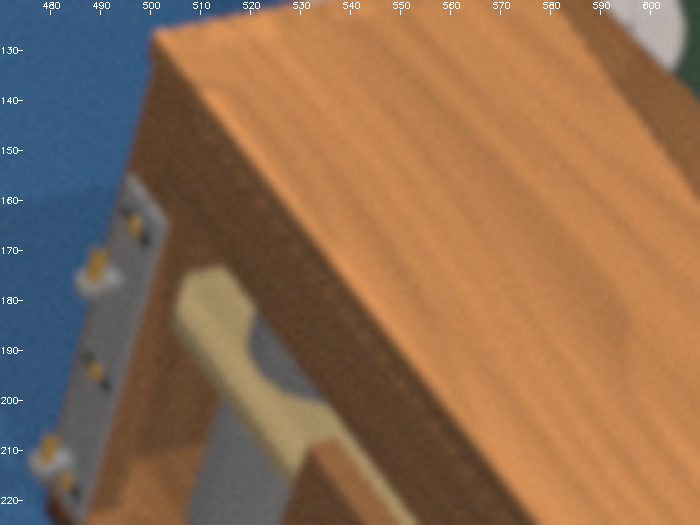

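View pics/t_cup.png

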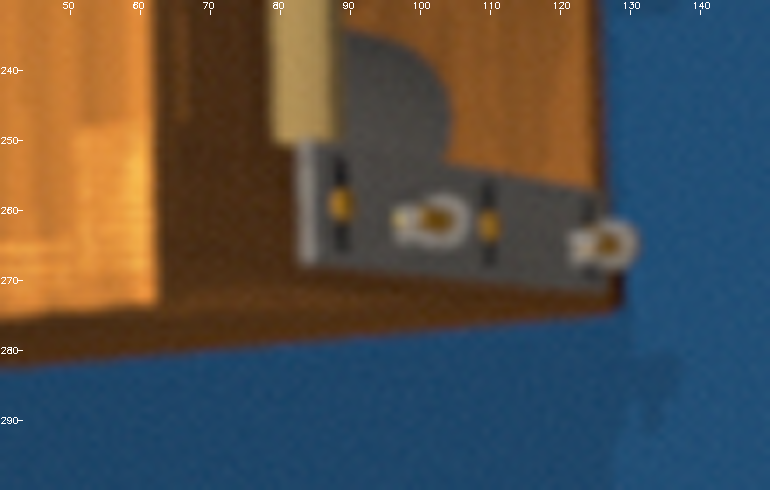

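```bash
cat >> h.py <<'E'
import pickle
from scipy.optimize import least_squares
def cams():
    return pickle.load(open("cams.pkl","rb"))
def fitpose(fs,obs,x0,fixed=None):
    # obs: list of (cam, model pt, uv); x: pos, rotvec
    def r(x):
        R=Rn.from_rotvec(x[3:]).as_matrix(); out=[]
        for c,p,u in obs: out+=list(proj(fs[c],R@np.array(p)+x[:3])[0]-u)
        return np.array(out)
    s=least_squares(r,x0,loss="soft_l1"); return s.x,r(s.x)
E
python3 - <<'E'
from h import *
fs={n:{k:v for k,v in eyes.grab_frame(n).items() if k!="image"} for n in("scene","top")}
pickle.dump(fs,open("cams.pkl","wb"))
T,S=fs["top"],fs["scene"]
print("door corners top z=.018")
for u in [(359,246),(441,237),(450,299),(366,309)]: print(onz(T,u,.018).round(4))
for u in [(268,272),(183,293),(173,246),(252,228)]: print(onz(S,u,.018).round(4))
for n,a,b in [("pinhighcol",(102,261),(489,175)),("pinlow",(127,264),(480,212)),("drTop",(308,262),(314,219)),("drFoot",(266,273),(353,234)),("hooktip",(255,276),(361,225)),("cornerTopFar",(302,235),(326,238)),("cornerTopNear",(313,290),(304,204))]:
    p,r=tri([T,S],[np.array(a),np.array(b)]); print(n,p.round(4),r)
E
```

```text
door corners top z=.018
[ 0.5328 -0.1611  0.018 ]
[ 0.5603 -0.3596  0.018 ]
[ 0.4123 -0.3794  0.018 ]
[ 0.3836 -0.1796  0.018 ]
[ 0.5347 -0.1607  0.018 ]
[ 0.5614 -0.3597  0.018 ]
[ 0.4119 -0.3796  0.018 ]
[ 0.3864 -0.1835  0.018 ]
pinhighcol [0.4715 0.3748 0.181 ] [array([0., 0.]), array([ 0., -0.])]
pinlow [0.4725 0.375  0.0591] [array([-0.4, -0.1]), array([-0.4,  0.1])]
drTop [ 0.4842 -0.0398  0.1239] [array([0.4, 0.1]), array([ 0.4, -0. ])]
drFoot [0.4616 0.0588 0.0291] [array([0., 0.]), array([ 0., -0.])]
hooktip [0.4532 0.0811 0.0485] [array([0.5, 0.1]), array([ 0.5, -0.1])]
cornerTopFar [ 0.5431 -0.0238  0.1195] [array([-0.2, -0. ]), array([-0.2,  0. ])]
cornerTopNear [ 0.4247 -0.0531  0.1167] [array([0.8, 0.1]), array([ 0.8, -0. ])]
```

Run:
```python
from h import *
t=cv2.imread("pics/top0.png");s=cv2.imread("pics/scene0.png")
crop(t,0,60,140,300,3,"t_cup2.png")
crop(s,470,100,640,330,3,"s_cup2.png")
```

```text
(no output)
```

View pics/t_cup2.png

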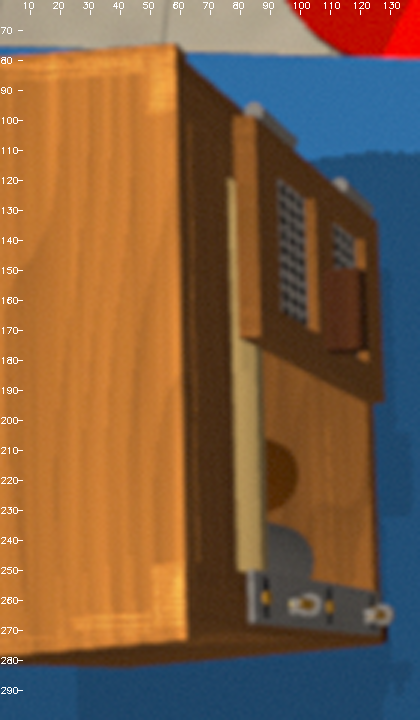

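View pics/s_cup2.png

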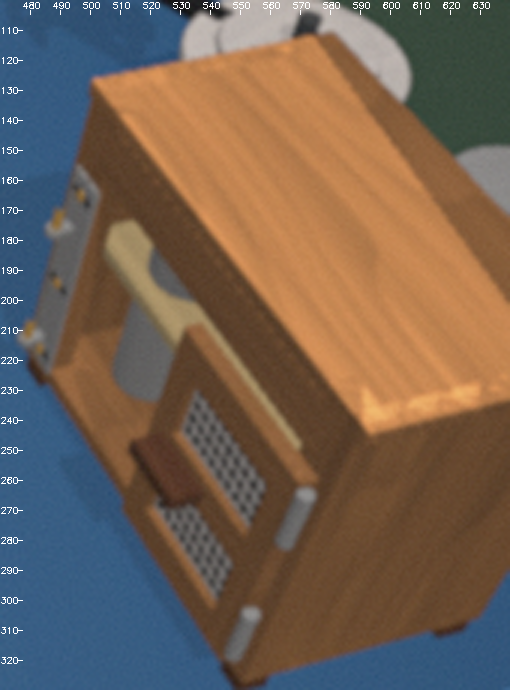

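Run:
```python
from h import *
fs=cams();T,S=fs["top"],fs["scene"]
for n,a,b in [("near",(62,273),(501,126)),("far",(59.5,75.5),(593,244))]:
    p,r=tri([T,S],[np.array(a),np.array(b)]); print(n,p.round(4),r); print(onz(T,a,.3).round(4),onz(S,b,.3).round(4))
print("jar lid",onz(S,(404,166),.115),onz(T,(187,331),.115)," jug",onz(S,(440,288),.13),onz(T,(205,147),.13))
f=eyes.grab_frame("top");
```

```text
near [0.4429 0.3883 0.2985] [array([-0.5, -0.1]), array([-0.3,  0.1])]
[0.4428 0.3867 0.3   ] [0.4443 0.3882 0.3   ]
far [0.8044 0.4299 0.2969] [array([-0.6, -0.2]), array([-0.5,  0.2])]
[0.8026 0.4269 0.3   ] [0.8065 0.4289 0.3   ]
jar lid [0.33379014 0.21415132 0.115     ] [0.33167988 0.21346934 0.115     ]  jug [0.73271827 0.18302566 0.13      ] [0.73094836 0.19504061 0.13      ]
```

```bash
cat >> h.py <<'E'
def Rt(rpy): return Rn.from_euler("xyz",rpy).as_matrix()
def down(yawdeg): 
    return Rn.from_euler("z",yawdeg,degrees=True).as_matrix()@np.diag([1,-1,-1.])
def go(P,R,st=None):
    s=st or observe(); R0=Rt(s["tool_rot"]); p0=np.array(s["position"])
    d=R0.T@(np.array(P)-p0)*1000; a=np.degrees(Rn.from_matrix(R0.T@R).as_rotvec())
    print("at",p0.round(4),"clk",s["clock"],"F",np.round(s["force"],2),"g",round(s["grip_width"],4))
    print("d",d.round(1),"a",a.round(2),"rows min",max(np.linalg.norm(d)/41.7,np.linalg.norm(a)/7.16).round(1))
E
python3 -m pendant '[{"dz":-40},{"dz":-80},{"dz":-120},{"dz":-160},{"dz":-200},{"dz":-220}]'
python3 - <<'E'
from h import *
print(observe()["qpos"].round(3))
go([0.40,0.22,0.4],down(0))
go([0.443,-0.274,0.3],down(-82.1))
E
```

```text
[-1.285  0.522 -0.036  1.6    0.021  1.021 -0.113]
at [0.2177 0.5857 0.2002] clk 0.25 F [-0.78  0.01  0.97] g 0.0854
d [-279.4  298.3 -199.6] a [2.000e-02 2.000e-02 6.961e+01] rows min 10.9
at [0.2177 0.5857 0.2002] clk 0.25 F [-0.78  0.01  0.97] g 0.0854
d [-727.4  510.7  -99.4] a [3.0000e-02 0.0000e+00 1.5171e+02] rows min 21.4schema error: expected keys dx, dy, dz, ax, ay, az, claw
```

```bash
python3 -m pendant '[{"dx":0,"dy":0,"dz":-40,"ax":0,"ay":0,"az":0,"claw":85},{"dx":0,"dy":0,"dz":-80,"ax":0,"ay":0,"az":0,"claw":85},{"dx":0,"dy":0,"dz":-120,"ax":0,"ay":0,"az":0,"claw":85},{"dx":0,"dy":0,"dz":-160,"ax":0,"ay":0,"az":0,"claw":85},{"dx":0,"dy":0,"dz":-200,"ax":0,"ay":0,"az":0,"claw":85},{"dx":0,"dy":0,"dz":-200,"ax":0,"ay":0,"az":0,"claw":85}]' 60
python3 - <<'E'
from h import *
print(observe()["qpos"].round(3))
go([0.40,0.22,0.4],down(0))
go([0.443,-0.274,0.3],down(-82.1))
E
```

```text
clock: 0.75
position: [0.2183, 0.5875, 0.4084]
tool_rot: [-3.141, -0.01, 1.215]
force: [1.0, 0.9, -0.2]
grip_width: 0.085
[-1.296  0.391 -0.022  1.282  0.008  1.459 -0.102]
at [0.2183 0.5875 0.4084] clk 0.75 F [ 0.97  0.91 -0.16] g 0.085
d [-281.1  298.4    5.3] a [-0.39 -0.47 69.6 ] rows min 9.8
at [0.2183 0.5875 0.4084] clk 0.75 F [ 0.97  0.91 -0.16] g 0.085
d [-730.1  511.   100.7] a [-7.700e-01 -1.300e-01  1.517e+02] rows min 21.5
```

```bash
python3 -m pendant '[{"dx":-28,"dy":30,"dz":0,"ax":0,"ay":0,"az":7,"claw":85},{"dx":-56,"dy":60,"dz":0,"ax":0,"ay":0,"az":14,"claw":85},{"dx":-84,"dy":90,"dz":0,"ax":0,"ay":0,"az":21,"claw":85},{"dx":-112,"dy":120,"dz":0,"ax":0,"ay":0,"az":28,"claw":85},{"dx":-140,"dy":150,"dz":0,"ax":0,"ay":0,"az":35,"claw":85},{"dx":-168,"dy":180,"dz":0,"ax":0,"ay":0,"az":42,"claw":85},{"dx":-196,"dy":210,"dz":0,"ax":0,"ay":0,"az":49,"claw":85},{"dx":-224,"dy":240,"dz":0,"ax":0,"ay":0,"az":56,"claw":85},{"dx":-252,"dy":270,"dz":0,"ax":0,"ay":0,"az":63,"claw":85},{"dx":-281,"dy":298,"dz":0,"ax":0,"ay":0,"az":70,"claw":85}]'
python3 - <<'E'
from h import *
print(observe()["qpos"].round(3))
go([0.46,-0.02,0.38],down(-41))
go([0.443,-0.274,0.2],down(-82.1))
E
```

```text
clock: 1.58
position: [0.3997, 0.2166, 0.4006]
tool_rot: [-3.141, -0.0, -0.013]
force: [1.6, 1.0, 0.4]
grip_width: 0.085
[-0.946  0.068  0.345  1.723 -0.024  1.354 -0.61 ]
at [0.3997 0.2166 0.4006] clk 1.5833 F [1.65 1.02 0.35] g 0.085
d [ 63.3 235.8  20.5] a [-3.000e-02 -0.000e+00  4.026e+01] rows min 5.9
at [0.3997 0.2166 0.4006] clk 1.5833 F [1.65 1.02 0.35] g 0.085
d [ 49.6 490.1 200.4] a [-3.000e-02  1.000e-02  8.136e+01] rows min 12.8
```

```bash
python3 -m pendant '[{"dx":10,"dy":35,"dz":0,"ax":0,"ay":0,"az":6,"claw":85},{"dx":20,"dy":70,"dz":0,"ax":0,"ay":0,"az":12,"claw":85},{"dx":30,"dy":105,"dz":0,"ax":0,"ay":0,"az":18,"claw":85},{"dx":40,"dy":140,"dz":5,"ax":0,"ay":0,"az":24,"claw":85},{"dx":50,"dy":175,"dz":10,"ax":0,"ay":0,"az":30,"claw":85},{"dx":60,"dy":205,"dz":15,"ax":0,"ay":0,"az":36,"claw":85},{"dx":63,"dy":236,"dz":20,"ax":0,"ay":0,"az":40,"claw":85}]'
python3 - <<'E'
from h import *
print(observe()["qpos"].round(3))
go([0.443,-0.274,0.2],down(-82.1))
E
```

```text
clock: 2.17
position: [0.4611, -0.0195, 0.3803]
tool_rot: [-3.141, -0.001, -0.711]
force: [1.2, 0.7, 0.8]
grip_width: 0.0853
[-0.648  0.098  0.625  1.758 -0.059  1.304 -0.721]
at [ 0.4611 -0.0195  0.3803] clk 2.1667 F [1.18 0.65 0.85] g 0.0853
d [152.3 204.8 180.3] a [-3.000e-02 -2.000e-02  4.137e+01] rows min 7.5
```

```bash
python3 -m pendant '[{"dx":17,"dy":23,"dz":20,"ax":0,"ay":0,"az":5,"claw":85},{"dx":34,"dy":46,"dz":40,"ax":0,"ay":0,"az":9,"claw":85},{"dx":51,"dy":69,"dz":60,"ax":0,"ay":0,"az":14,"claw":85},{"dx":68,"dy":92,"dz":80,"ax":0,"ay":0,"az":18,"claw":85},{"dx":85,"dy":115,"dz":100,"ax":0,"ay":0,"az":23,"claw":85},{"dx":102,"dy":138,"dz":120,"ax":0,"ay":0,"az":28,"claw":85},{"dx":119,"dy":161,"dz":140,"ax":0,"ay":0,"az":32,"claw":85},{"dx":136,"dy":184,"dz":160,"ax":0,"ay":0,"az":37,"claw":85},{"dx":152,"dy":205,"dz":180,"ax":0,"ay":0,"az":41.4,"claw":85},{"dx":152,"dy":205,"dz":180,"ax":0,"ay":0,"az":41.4,"claw":85}]'
python3 - <<'E'
from h import *
print(observe()["qpos"].round(3))
go([0.443,-0.274,0.022],down(-82.1))
for n in("scene","top"):
    f=eyes.grab_frame(n); cv2.imwrite(f"pics/{n}1.png",f["image"])
    print(n,proj(f,[[0.443,-0.274,0.033]]))
    if n=="top":crop(f["image"],340,215,480,325,5,"t1.png")
    else: crop(f["image"],150,180,290,300,5,"s1.png")
E
```

```text
clock: 3.0
position: [0.441, -0.2763, 0.1975]
tool_rot: [3.137, -0.001, -1.437]
force: [-0.9, 0.2, -0.0]
grip_width: 0.0853
[-0.123  0.466  0.781  1.902 -0.399  0.939 -0.591]
at [ 0.441  -0.2763  0.1975] clk 3.0 F [-0.89  0.16 -0.01] g 0.0853
d [ -2.2  -3.1 175.5] a [ 0.25 -0.04 -0.26] rows min 4.2
scene [[216.4016098  245.52561343]]
top [[407.2405319  284.74465534]]
```

View pics/t1.png

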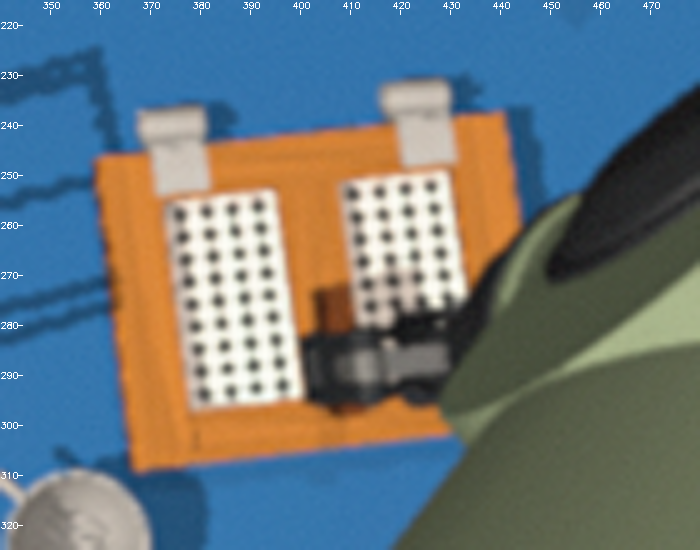

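View pics/s1.png

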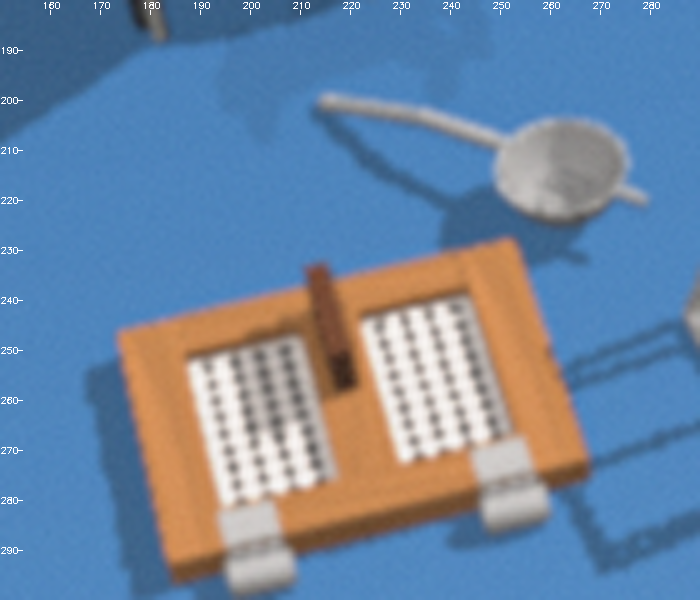

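```bash
python3 -m pendant '[{"dx":-1,"dy":-1,"dz":30,"ax":0,"ay":0,"az":0,"claw":60},{"dx":-2,"dy":-3,"dz":60,"ax":0,"ay":0,"az":0,"claw":60},{"dx":-2,"dy":-3,"dz":90,"ax":0,"ay":0,"az":0,"claw":60},{"dx":-2,"dy":-3,"dz":120,"ax":0,"ay":0,"az":0,"claw":60},{"dx":-2,"dy":-3,"dz":150,"ax":0,"ay":0,"az":0,"claw":60},{"dx":-2,"dy":-3,"dz":165,"ax":0,"ay":0,"az":0,"claw":60},{"dx":-2,"dy":-3,"dz":174,"ax":0,"ay":0,"az":0,"claw":60},{"dx":-2,"dy":-3,"dz":174,"ax":0,"ay":0,"az":0,"claw":60}]'
python3 - <<'E'
from h import *
print(observe()["qpos"].round(3))
go([0.443,-0.274,0.022],down(-82.1))
E
```

```text
clock: 3.77
position: [0.4463, -0.269, 0.0259]
tool_rot: [3.141, 0.001, -1.426]
force: [-0.4, 0.4, 0.1]
grip_width: 0.0602
[ 0.05   0.708  0.534  2.018 -0.641  0.587 -0.397]
at [ 0.4463 -0.269   0.0259] clk 3.7667 F [-0.43  0.39  0.09] g 0.0602
d [4.4 4.  3.9] a [0.04 0.05 0.41] rows min 0.2
```

View pics/scene1.png

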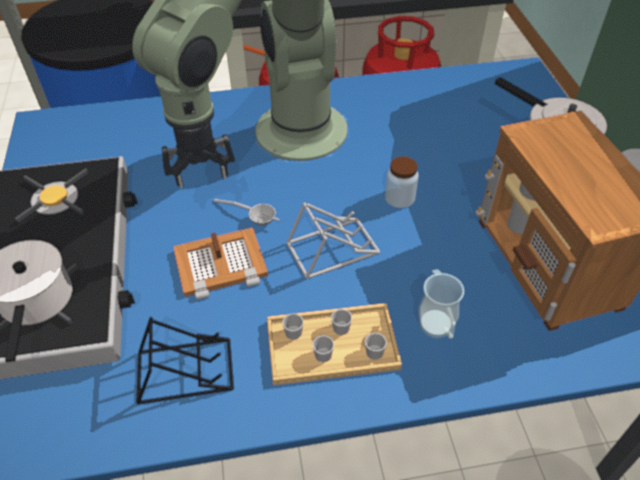

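```bash
python3 -m pendant '[{"dx":4,"dy":4,"dz":2,"ax":0,"ay":0,"az":0.4,"claw":60},{"dx":4,"dy":4,"dz":3.5,"ax":0,"ay":0,"az":0.4,"claw":60},{"dx":4,"dy":4,"dz":3.5,"ax":0,"ay":0,"az":0.4,"claw":40},{"dx":4,"dy":4,"dz":3.5,"ax":0,"ay":0,"az":0.4,"claw":25}]' 80
python3 - <<'E'
from h import *
go([0.443,-0.274,0.022],down(-82.1))
f=eyes.grab_frame("scene"); crop(f["image"],150,180,290,300,5,"s2.png")
E
```

```text
clock: 4.1
position: [0.4433, -0.2747, 0.0238]
tool_rot: [-3.14, -0.001, -1.434]
force: [0.5, 0.2, 0.4]
grip_width: 0.0369
at [ 0.4433 -0.2747  0.0238] clk 4.1 F [0.55 0.22 0.35] g 0.0369
d [-0.7  0.2  1.8] a [-0.07 -0.03 -0.08] rows min 0.0
```

View pics/s2.png

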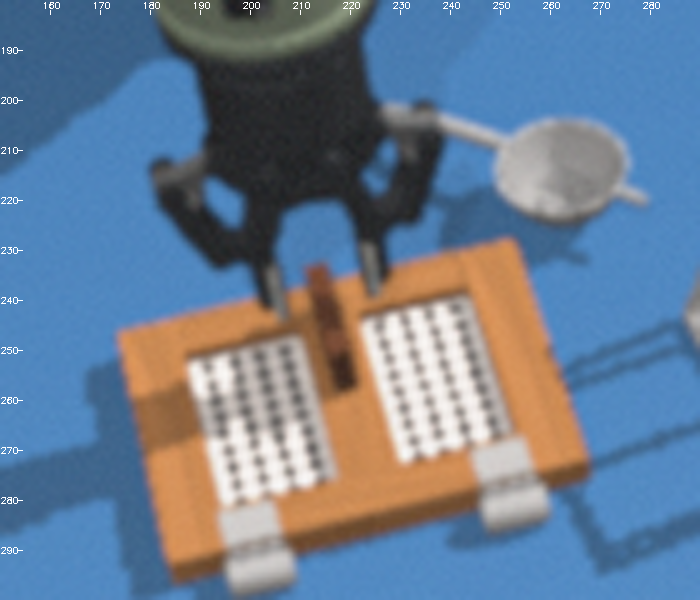

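```bash
python3 -m pendant '[{"dx":0,"dy":0,"dz":0,"ax":0,"ay":0,"az":0,"claw":5},{"dx":0,"dy":0,"dz":0,"ax":0,"ay":0,"az":0,"claw":2},{"dx":0,"dy":0,"dz":0,"ax":0,"ay":0,"az":0,"claw":2},{"dx":0,"dy":0,"dz":0,"ax":0,"ay":0,"az":0,"claw":2},{"dx":0,"dy":0,"dz":0,"ax":0,"ay":0,"az":0,"claw":2},{"dx":0,"dy":0,"dz":0,"ax":0,"ay":0,"az":0,"claw":2}]' 100
python3 - <<'E'
from h import *
go([0.443,-0.274,0.022],down(-82.1))
f=eyes.grab_frame("scene"); crop(f["image"],150,180,290,300,5,"s3.png")
E
```

```text
clock: 4.65
position: [0.4428, -0.2745, 0.023]
tool_rot: [3.142, 0.0, -1.434]
force: [0.3, -0.6, 0.4]
grip_width: 0.0016
at [ 0.4428 -0.2745  0.023 ] clk 4.65 F [ 0.27 -0.62  0.44] g 0.0016
d [-0.5 -0.3  1. ] a [ 0.01  0.   -0.09] rows min 0.0
```

View pics/s3.png

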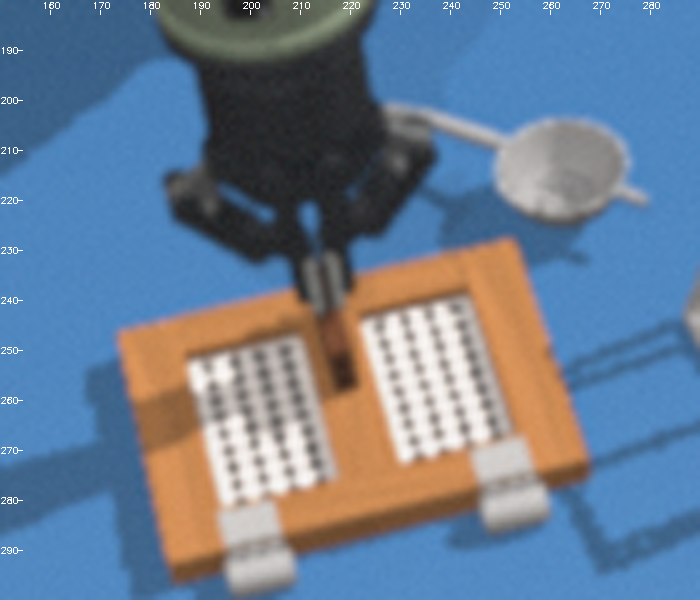

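Run:
```python
from h import *
s=observe()
for n in("scene","top"):
    f=eyes.grab_frame(n)
    R0=Rt(s["tool_rot"]);p=s["position"]
    print(n,proj(f,[p,p-R0[:,2]*.019,p-R0[:,2]*.073]).round(1), proj(f,[[.443,-.274,.048],[.443-.0297,-.278,.048],[.443+.0297,-.27,.048]]).round(1))
    im=f["image"]
    if n=="top": crop(im,370,240,470,320,7,"t3.png")
    else: crop(im,180,190,260,270,8,"s3b.png")
```

```text
scene [[216.7 248.2]
 [215.7 243. ]
 [212.6 227.7]] [[215.6 241.4]
 [213.1 232.6]
 [218.1 250.4]]
top [[406.5 284.9]
 [408.4 284.8]
 [414.1 284.6]] [[408.7 284.7]
 [410.5 297.7]
 [407.  271.8]]
```

View pics/t3.png

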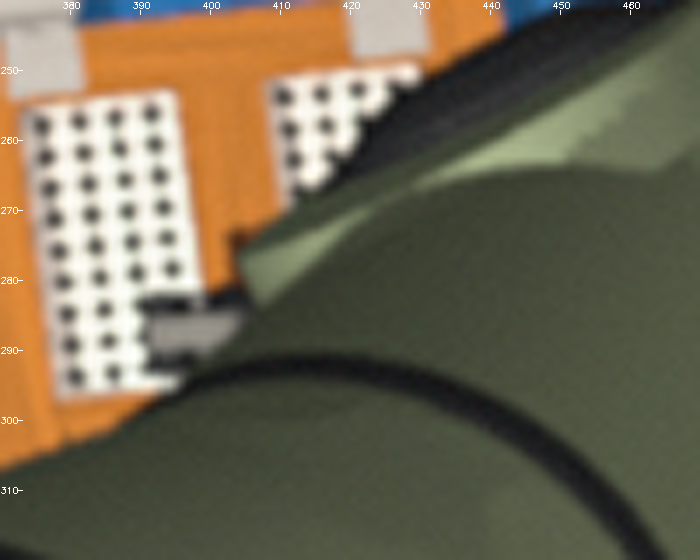

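View pics/s3b.png

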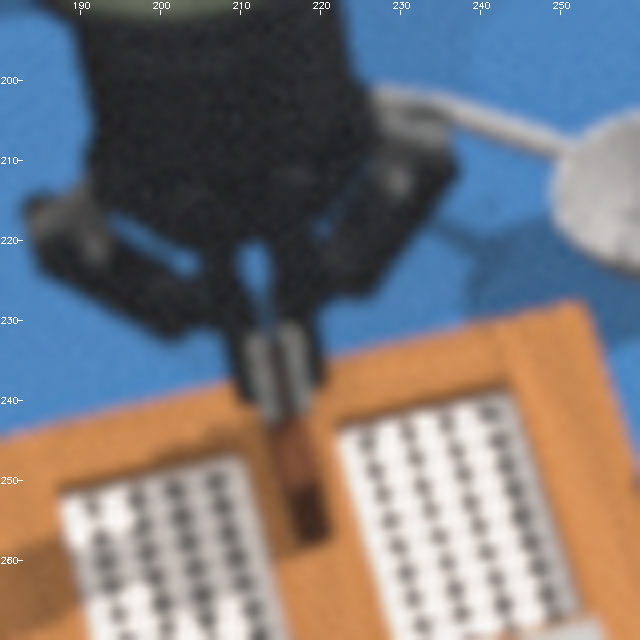

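Run:
```python
from h import *
fs=cams()
im=cv2.imread("pics/scene0.png");print(proj(fs["scene"],[[.2176,.5855,.2],[.2176,.5855,.219]]).round(1));crop(im,500,20,600,110,7,"a.png")
im=cv2.imread("pics/scene1.png");print(proj(fs["scene"],[[.441,-.2763,.1975],[.441,-.2763,.2165]]).round(1));crop(im,150,110,250,200,7,"b.png")
```

```text
[[533.6  95.1]
 [535.4  88.9]]
[[205.5 195.9]
 [204.2 189.7]]
```

View pics/a.png

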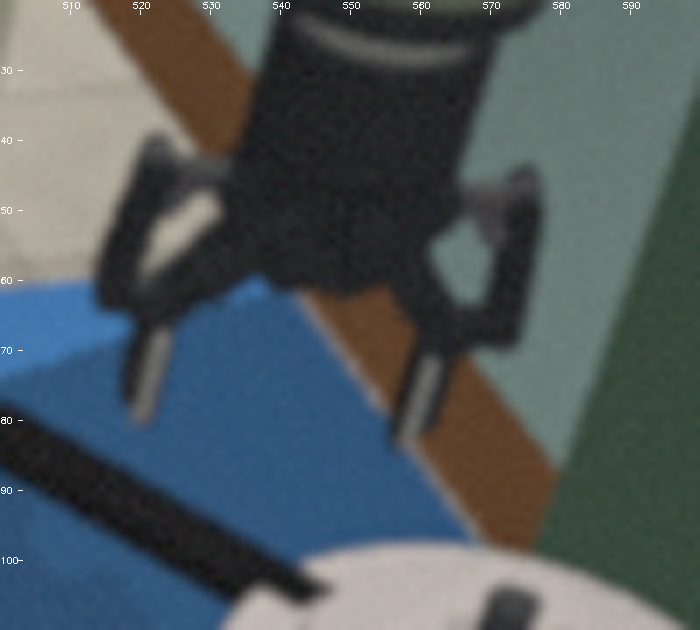

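View pics/b.png

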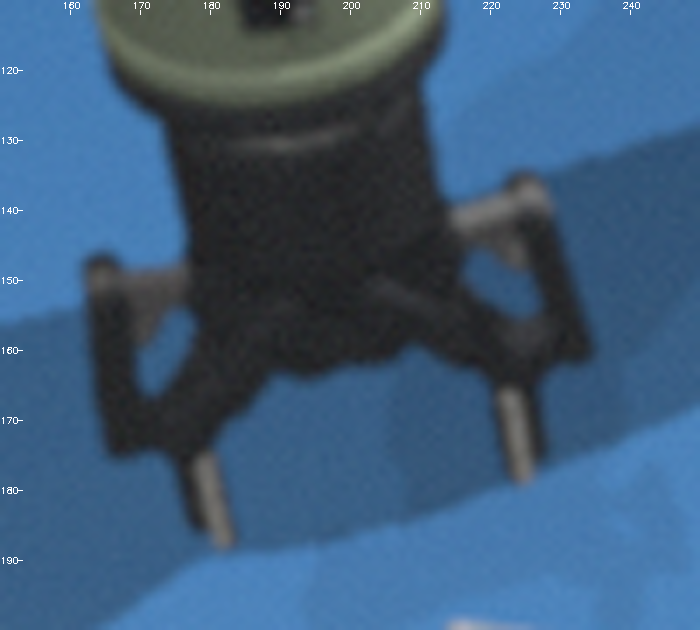

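```bash
python3 -m pendant '[{"dx":0,"dy":0,"dz":1,"ax":0,"ay":0,"az":0,"claw":2},{"dx":0,"dy":0,"dz":1,"ax":0,"ay":0,"az":0,"claw":2},{"dx":0,"dy":0,"dz":2,"ax":0,"ay":0,"az":0,"claw":2},{"dx":0,"dy":0,"dz":2,"ax":0,"ay":0,"az":0,"claw":2}]' 
python3 -m pendant '[{"dx":0,"dy":0,"dz":1,"ax":0,"ay":0,"az":0,"claw":2},{"dx":0,"dy":0,"dz":1,"ax":0,"ay":0,"az":0,"claw":2},{"dx":0,"dy":0,"dz":2,"ax":0,"ay":0,"az":0,"claw":2},{"dx":0,"dy":0,"dz":2,"ax":0,"ay":0,"az":0,"claw":2}]'
```

```text
clock: 5.13
position: [0.4427, -0.2745, 0.0208]
tool_rot: [3.141, 0.0, -1.434]
force: [0.0, 0.2, 0.7]
grip_width: 0.0019
clock: 5.47
position: [0.4428, -0.2745, 0.0189]
tool_rot: [3.141, 0.0, -1.434]
force: [-0.1, -0.5, 0.2]
grip_width: 0.002
```

```bash
for i in 1; do python3 -m pendant '[{"dx":0,"dy":0,"dz":1,"ax":0,"ay":0,"az":0,"claw":2},{"dx":0,"dy":0,"dz":2,"ax":0,"ay":0,"az":0,"claw":2},{"dx":0,"dy":0,"dz":2,"ax":0,"ay":0,"az":0,"claw":2}]' ; done
python3 - <<'E'
from h import *
f=eyes.grab_frame("scene");crop(f["image"],180,190,260,270,8,"s4.png")
s=observe();print(s["force"],s["position"])
E
```

```text
clock: 5.72
position: [0.4429, -0.2746, 0.0174]
tool_rot: [-3.141, 0.0, -1.435]
force: [-2.0, 1.2, 9.4]
grip_width: 0.0019
[-1.97517548  1.67943663 11.84219728] [ 0.44287088 -0.27461721  0.01736258]
```

View pics/s4.png

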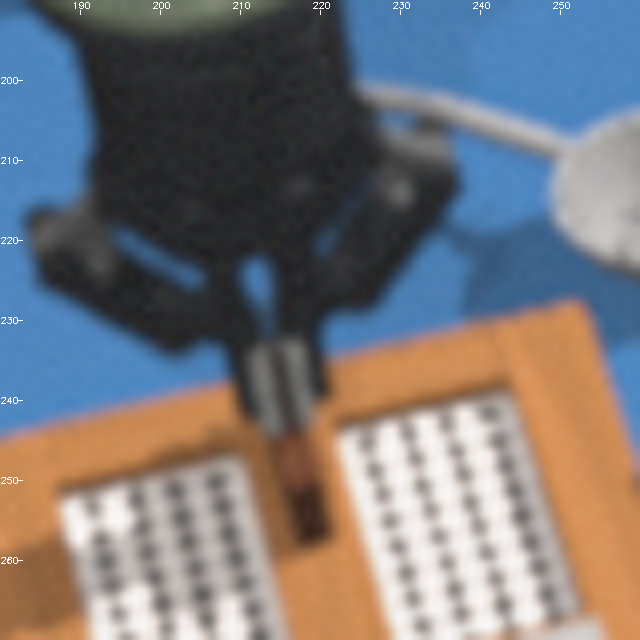

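```bash
python3 -m pendant '[{"dx":0,"dy":0,"dz":-8,"ax":0,"ay":0,"az":0,"claw":45},{"dx":0,"dy":0,"dz":-8,"ax":0,"ay":0,"az":0,"claw":45},{"dx":0,"dy":0,"dz":-8,"ax":0,"ay":0,"az":0,"claw":45},{"dx":0,"dy":0,"dz":0,"ax":0,"ay":0,"az":0,"claw":45},{"dx":0,"dy":0,"dz":8,"ax":0,"ay":0,"az":0,"claw":45},{"dx":0,"dy":0,"dz":16,"ax":0,"ay":0,"az":0,"claw":45},{"dx":0,"dy":0,"dz":23,"ax":0,"ay":0,"az":0,"claw":45},{"dx":0,"dy":0,"dz":23,"ax":0,"ay":0,"az":0,"claw":45}]'
python3 - <<'E'
from h import *
go([0.443,-0.274,-0.008],down(-82.1))
f=eyes.grab_frame("scene");crop(f["image"],180,190,260,270,8,"s5.png")
E
```

```text
clock: 6.43
position: [0.4419, -0.2742, -0.0078]
tool_rot: [3.14, 0.001, -1.435]
force: [0.4, 0.2, -0.7]
grip_width: 0.0448
at [ 0.4419 -0.2742 -0.0078] clk 6.4333 F [ 0.36  0.23 -0.71] g 0.0448
d [-0.  -1.1  0.2] a [ 0.11  0.07 -0.1 ] rows min 0.0
```

View pics/s5.png

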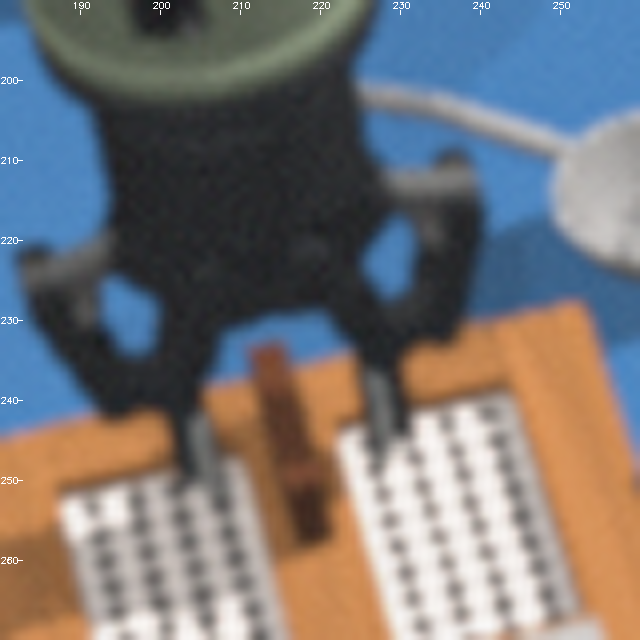

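```bash
python3 -m pendant '[{"dx":0,"dy":0,"dz":0,"ax":0,"ay":0,"az":0,"claw":25},{"dx":0,"dy":0,"dz":0,"ax":0,"ay":0,"az":0,"claw":10},{"dx":0,"dy":0,"dz":0,"ax":0,"ay":0,"az":0,"claw":2},{"dx":0,"dy":0,"dz":0,"ax":0,"ay":0,"az":0,"claw":2},{"dx":0,"dy":0,"dz":0,"ax":0,"ay":0,"az":0,"claw":2},{"dx":0,"dy":0,"dz":0,"ax":0,"ay":0,"az":0,"claw":2}]' 100
python3 -m pendant '[{"dx":0,"dy":0,"dz":-5,"ax":0,"ay":0,"az":0,"claw":2},{"dx":0,"dy":0,"dz":-15,"ax":0,"ay":0,"az":0,"claw":2},{"dx":0,"dy":0,"dz":-30,"ax":0,"ay":0,"az":0,"claw":2},{"dx":0,"dy":0,"dz":-45,"ax":0,"ay":0,"az":0,"claw":2},{"dx":0,"dy":0,"dz":-60,"ax":0,"ay":0,"az":0,"claw":2},{"dx":0,"dy":0,"dz":-60,"ax":0,"ay":0,"az":0,"claw":2}]'
python3 - <<'E'
from h import *
print(observe()["qpos"].round(3))
go([0.443,-0.274,0.05],down(-82.1))
f=eyes.grab_frame("scene");crop(f["image"],150,180,290,300,5,"s6.png")
E
```

```text
clock: 6.98
position: [0.443, -0.2747, -0.0054]
tool_rot: [-3.141, -0.0, -1.434]
force: [-1.5, 1.0, 7.7]
grip_width: 0.0099
clock: 7.48
position: [0.4439, -0.2752, 0.0569]
tool_rot: [-3.139, -0.002, -1.435]
force: [1.3, -0.3, -2.5]
grip_width: 0.01
[ 0.024  0.661  0.588  2.009 -0.603  0.645 -0.425]
at [ 0.4439 -0.2752  0.0569] clk 7.4833 F [ 1.31 -0.27 -2.55] g 0.01
d [-1.3  0.7  6.9] a [-0.16 -0.1  -0.1 ] rows min 0.2
```

View pics/s6.png

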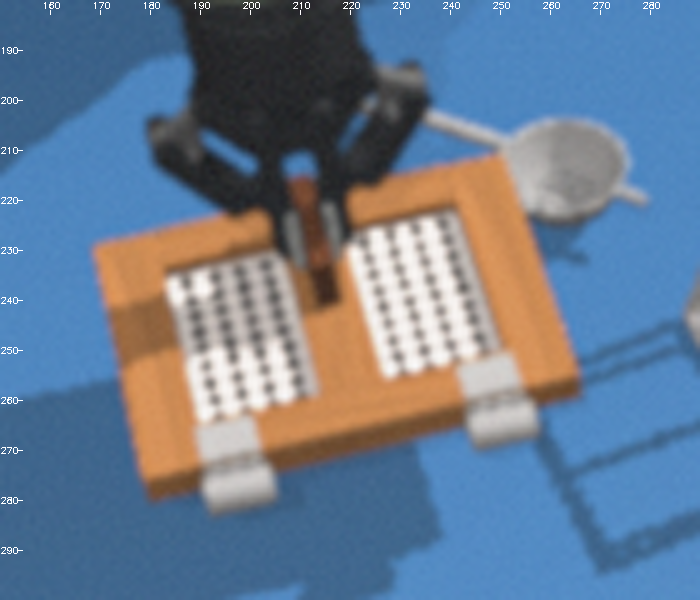

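```bash
cat >> h.py <<'E'
a=math.radians(-76.5); XD=np.array([math.cos(a),math.sin(a),0]); YD=np.array([-math.sin(a),math.cos(a),0]); Z=np.array([0,0,1.])
FOOT=np.array([.4615,.056,.030]); SV=(XD+Z)/2**.5; NV=(-XD+Z)/2**.5
RD=np.c_[SV,YD,NV]           # leaf on drainer
RDT=np.c_[SV,-YD,-NV]        # tool gripping pull
def tcp_pull(mid,Rl): return np.array(mid)-Rl@np.array([0,.031,.0155])
E
python3 - <<'E'
from h import *
go(tcp_pull([.475,-.22,.25],RD),RDT)
E
```

```text
at [ 0.4436 -0.2747  0.0555] clk 7.5333 F [ 0.57  0.69 -4.25] g 0.0101
d [ -35.8   -9.2 -183.5] a [ 2.11 44.89 -5.42] rows min 6.3
```

```bash
python3 -m pendant '[{"dx":-3.6,"dy":-1,"dz":-18,"ax":0.2,"ay":4.5,"az":-0.5,"claw":2},{"dx":-7,"dy":-2,"dz":-37,"ax":0.4,"ay":9,"az":-1.1,"claw":2},{"dx":-11,"dy":-3,"dz":-55,"ax":0.6,"ay":13.5,"az":-1.6,"claw":2},{"dx":-14,"dy":-4,"dz":-73,"ax":0.8,"ay":18,"az":-2.2,"claw":2},{"dx":-18,"dy":-5,"dz":-92,"ax":1,"ay":22.4,"az":-2.7,"claw":2},{"dx":-21,"dy":-6,"dz":-110,"ax":1.3,"ay":27,"az":-3.2,"claw":2},{"dx":-25,"dy":-6,"dz":-128,"ax":1.5,"ay":31.4,"az":-3.8,"claw":2},{"dx":-29,"dy":-7,"dz":-147,"ax":1.7,"ay":36,"az":-4.3,"claw":2},{"dx":-32,"dy":-8,"dz":-165,"ax":1.9,"ay":40.4,"az":-4.9,"claw":2},{"dx":-36,"dy":-9,"dz":-183,"ax":2.1,"ay":44.9,"az":-5.4,"claw":2}]'
python3 - <<'E'
from h import *
print(observe()["qpos"].round(3))
go(tcp_pull([.475,-.22,.25],RD),RDT)
for n in("scene","top"):
    f=eyes.grab_frame(n);cv2.imwrite(f"pics/{n}7.png",f["image"])
E
```

```text
clock: 8.37
position: [0.4466, -0.2384, 0.2346]
tool_rot: [3.14, -0.756, -1.339]
force: [0.1, -0.5, -3.8]
grip_width: 0.0101
[-1.074  0.773  1.417  2.279 -0.189  0.377 -1.03 ]
at [ 0.4466 -0.2384  0.2346] clk 8.3667 F [ 0.11 -0.53 -3.77] g 0.0101
d [ 2.8 -1.  -3.4] a [ 0.25  1.67 -0.16] rows min 0.2
```

View pics/scene7.png

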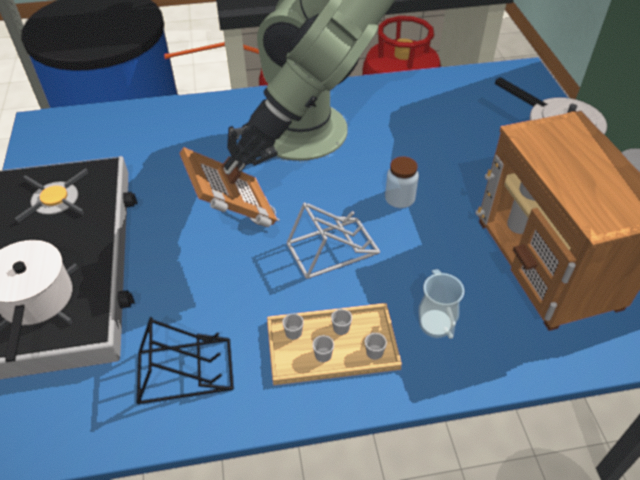

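View pics/top7.png

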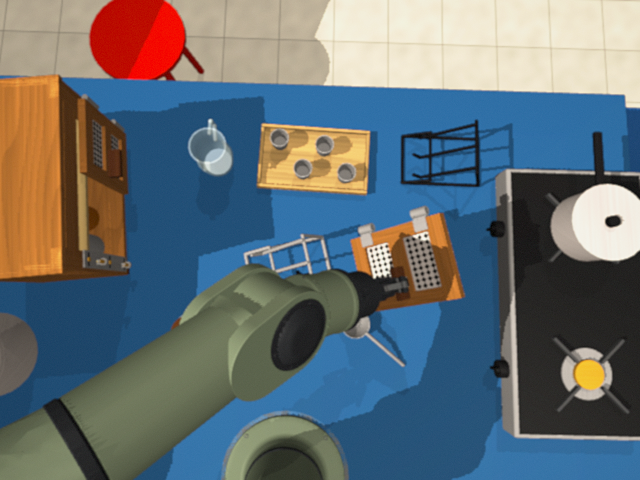

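Run:
```python
from h import *
crop(cv2.imread("pics/scene7.png"),170,135,290,235,6,"s7.png")
crop(cv2.imread("pics/top7.png"),340,195,480,315,5,"t7.png")
```

```text
(no output)
```

View pics/s7.png

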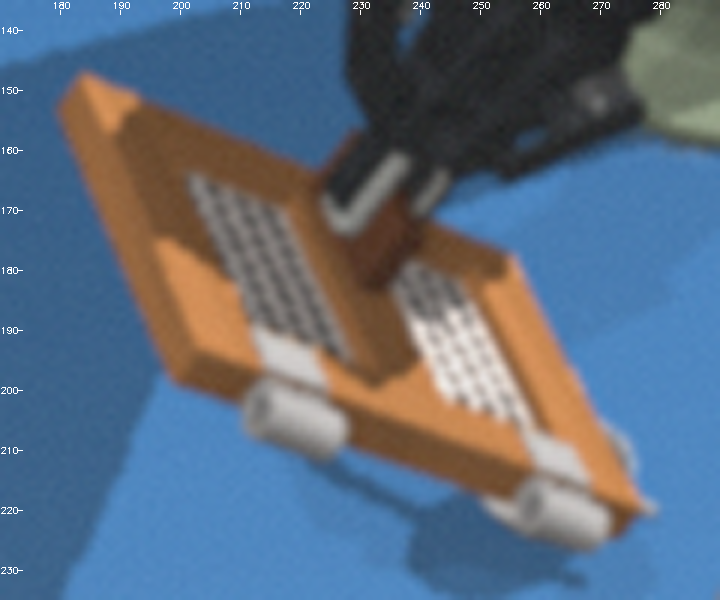

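View pics/t7.png

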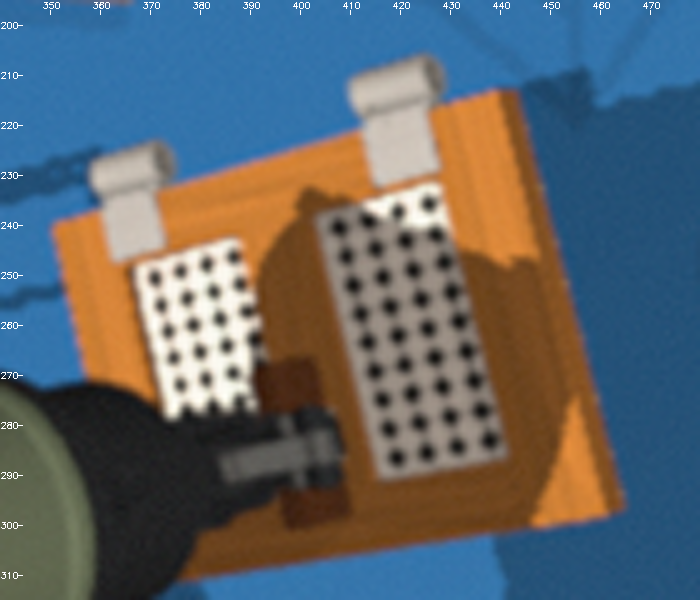

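Run:
```python
from h import *
fs=cams()
A,B,C=.1,.075,.009
obs=[("scene",(A,-B,C),(184,147)),("scene",(A,B,C),(203,193.5)),("scene",(-A,B,C),(276.5,219)),("scene",(-A,-B,C),(255,178)),("scene",(A,B,-C),(200,199)),("scene",(A,-B,-C),(180,153)),
("top",(-A,B,C),(350.5,239)),("top",(A,B,C),(440,213.5)),("top",(A,-B,C),(457,300)),("top",(A,B,-C),(444,213)),("top",(A,-B,-C),(465,297))]
x,r=fitpose(fs,obs,np.r_[.475,-.22,.25,Rn.from_matrix(RD).as_rotvec()])
print(r.round(1)); R=Rn.from_rotvec(x[3:]).as_matrix()
s=observe(); Rtl=Rt(s["tool_rot"]); print("mid",x[:3].round(4)); print("pos",s["position"])
print("leaf tilt err vs RD",np.degrees(Rn.from_matrix(RD.T@R).as_rotvec()).round(2))
Rl=Rtl@np.diag([1,-1,-1.])
print("leaf vs tool",np.degrees(Rn.from_matrix(Rl.T@R).as_rotvec()).round(2))
print("mid-TCP in leaf(tool) axes",(Rl.T@(x[:3]-s["position"])).round(4))
```

```text
[ 1.2  0.1  2.5 -0.8  2.2  1.8  0.7 -0.2  0.3  0.3  0.5  0.4  0.7  0.5
  0.3  0.1  4.7 -0.8  0.9  0.4  1.   0.5]
mid [ 0.4744 -0.2185  0.2437]
pos [ 0.44833758 -0.23449827  0.23399753]
leaf tilt err vs RD [-0.21  0.83 -0.04]
leaf vs tool [-0.15 -0.62 -0.43]
mid-TCP in leaf(tool) axes [0.     0.029  0.0136]
```

```bash
sed -i 's/\[0,.031,.0155\]/[0,.030,.0145]/' h.py
python3 - <<'E'
from h import *
go(tcp_pull(FOOT+.3*SV+.1*NV,RD),RDT)
go(tcp_pull(FOOT+.115*SV+.1*NV,RD),RDT)
E
```

```text
at [ 0.4483 -0.2345  0.234 ] clk 8.4667 F [-0.06  0.3  -3.87] g 0.01
d [ -45.   -50.8 -137.8] a [0.06 1.45 0.39] rows min 3.7
at [ 0.4483 -0.2345  0.234 ] clk 8.4667 F [-0.06  0.3  -3.87] g 0.01
d [-229.9  -52.  -133.1] a [0.06 1.45 0.39] rows min 6.5
```

```bash
python3 -m pendant '[{"dx":-8,"dy":-8,"dz":-23,"ax":0,"ay":0.4,"az":0,"claw":2},{"dx":-15,"dy":-17,"dz":-46,"ax":0,"ay":0.8,"az":0.2,"claw":2},{"dx":-22,"dy":-25,"dz":-69,"ax":0,"ay":1.4,"az":0.4,"claw":2},{"dx":-30,"dy":-34,"dz":-92,"ax":0,"ay":1.4,"az":0.4,"claw":2},{"dx":-38,"dy":-42,"dz":-115,"ax":0,"ay":1.4,"az":0.4,"claw":2},{"dx":-45,"dy":-50,"dz":-137,"ax":0,"ay":1.4,"az":0.4,"claw":2},{"dx":-45,"dy":-50,"dz":-137,"ax":0,"ay":1.4,"az":0.4,"claw":2}]'
python3 - <<'E'
from h import *
print(observe()["qpos"].round(3))
go(tcp_pull(FOOT+.3*SV+.1*NV,RD),RDT)
go(tcp_pull(FOOT+.115*SV+.1*NV,RD),RDT)
E
```

```text
clock: 9.05
position: [0.4686, -0.1003, 0.3029]
tool_rot: [-3.137, -0.776, -1.344]
force: [0.1, 0.3, -3.3]
grip_width: 0.0097
[-1.418  0.639  1.405  2.11   0.195  0.792 -1.566]
at [ 0.4686 -0.1003  0.3029] clk 9.05 F [ 0.14  0.29 -3.33] g 0.0097
d [-1.6  0.4 -1.1] a [ 0.09  0.53 -0.35] rows min 0.1
at [ 0.4686 -0.1003  0.3029] clk 9.05 F [ 0.14  0.29 -3.33] g 0.0097
d [-186.6    1.5    0.6] a [ 0.09  0.53 -0.35] rows min 4.5
```

```bash
python3 -m pendant '[{"dx":-23,"dy":0,"dz":0,"ax":0,"ay":0.4,"az":0,"claw":2},{"dx":-46,"dy":0,"dz":0,"ax":0,"ay":0.4,"az":0,"claw":2},{"dx":-70,"dy":0,"dz":0,"ax":0,"ay":0.4,"az":0,"claw":2},{"dx":-93,"dy":0,"dz":0,"ax":0,"ay":0.4,"az":-0.3,"claw":2},{"dx":-116,"dy":0,"dz":0,"ax":0,"ay":0.4,"az":-0.3,"claw":2},{"dx":-140,"dy":0,"dz":0,"ax":0,"ay":0.4,"az":-0.3,"claw":2},{"dx":-163,"dy":1,"dz":0,"ax":0,"ay":0.4,"az":-0.3,"claw":2},{"dx":-186,"dy":1,"dz":0,"ax":0,"ay":0.4,"az":-0.3,"claw":2},{"dx":-186,"dy":1,"dz":0,"ax":0,"ay":0.4,"az":-0.3,"claw":2}]'
python3 - <<'E'
from h import *
print(observe()["qpos"].round(3))
for n in("scene","top"):
    f=eyes.grab_frame(n);cv2.imwrite(f"pics/{n}8.png",f["image"])
    crop(f["image"],*((255,120,395,250,5) if n=="scene" else (210,210,350,330,5)),n+"8c.png")
go(tcp_pull(FOOT+.115*SV+.1*NV,RD),RDT)
E
```

```text
clock: 9.8
position: [0.4356, 0.0272, 0.1689]
tool_rot: [3.135, -0.784, -1.334]
force: [0.4, 1.4, -2.9]
grip_width: 0.01
[-1.494  0.883  1.139  2.152 -0.03   0.745 -1.771]
at [0.436  0.0246 0.1714] clk 9.9 F [-0.29  0.17 -0.73] g 0.0096
d [-2.3 -2.1 -2.9] a [ 0.39  0.03 -0.13] rows min 0.1
```

View pics/scene8.png

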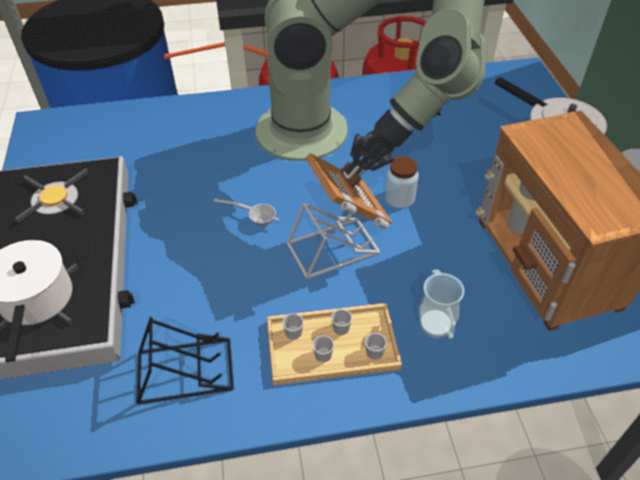

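View pics/scene8c.png

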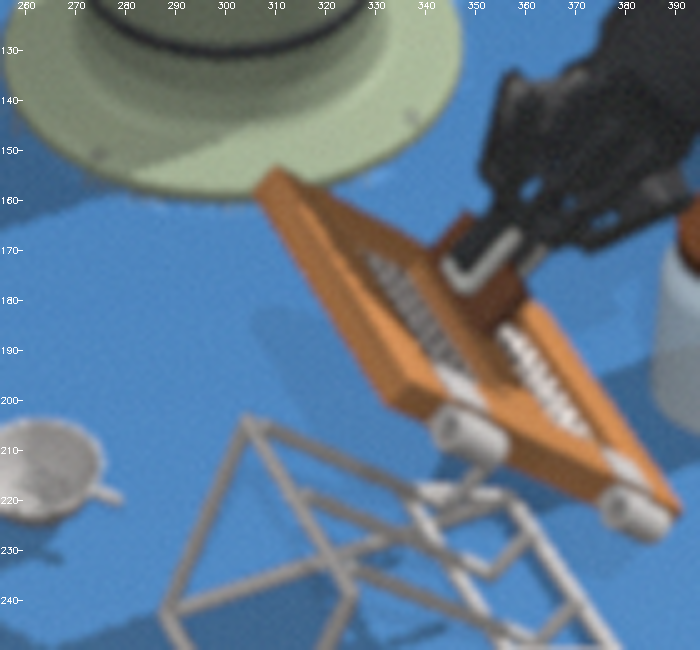

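View pics/top8.png

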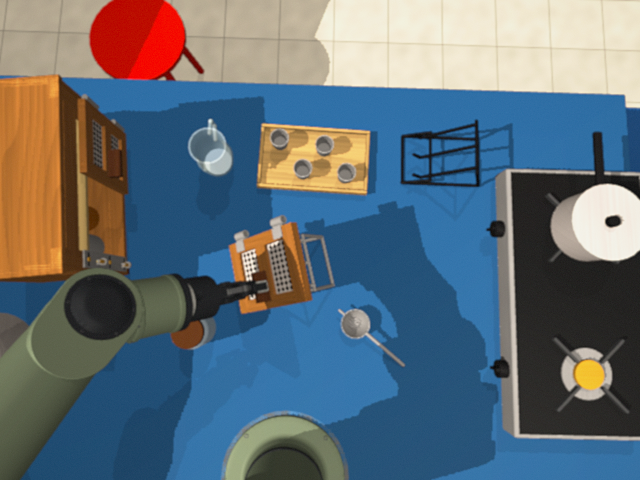

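```bash
python3 -m pendant '[{"dx":-1,"dy":-1,"dz":12,"ax":0.2,"ay":0,"az":0,"claw":2},{"dx":-2,"dy":-2,"dz":24,"ax":0.4,"ay":0,"az":0,"claw":2},{"dx":-2,"dy":-2,"dz":36,"ax":0.4,"ay":0,"az":0,"claw":2},{"dx":-2,"dy":-2,"dz":48,"ax":0.4,"ay":0,"az":0,"claw":2},{"dx":-2,"dy":-2,"dz":58,"ax":0.4,"ay":0,"az":0,"claw":2},{"dx":-2,"dy":-2,"dz":65,"ax":0.4,"ay":0,"az":0,"claw":2},{"dx":-2,"dy":-2,"dz":70,"ax":0.4,"ay":0,"az":0,"claw":2},{"dx":-2,"dy":-2,"dz":70,"ax":0.4,"ay":0,"az":0,"claw":2}]'
python3 - <<'E'
from h import *
print(observe()["qpos"].round(3))
for n in("scene","top"):
    f=eyes.grab_frame(n);cv2.imwrite(f"pics/{n}9.png",f["image"])
    crop(f["image"],*((265,150,405,280,5) if n=="scene" else (210,210,350,330,5)),n+"9c.png")
go(tcp_pull(FOOT+.115*SV+.03*NV,RD),RDT)
E
```

```text
clock: 10.57
position: [0.4488, -0.0224, 0.1207]
tool_rot: [-3.138, -0.785, -1.341]
force: [0.3, 0.2, -3.1]
grip_width: 0.0101
[-1.355  0.948  1.057  2.215 -0.049  0.55  -1.755]
at [ 0.449  -0.0215  0.121 ] clk 10.6667 F [-0.77  0.39 -3.39] g 0.01
d [-0.6 -0.3 -2.3] a [-0.05  0.06 -0.22] rows min 0.1
```

View pics/scene9c.png

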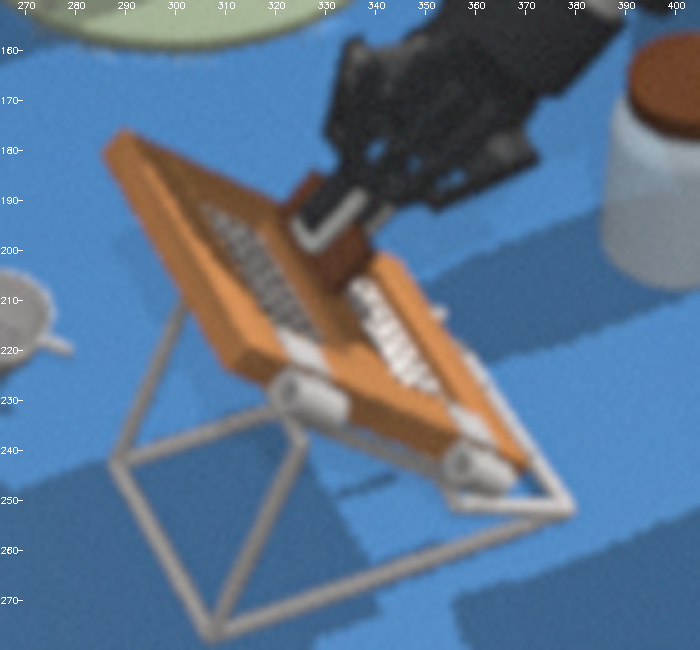

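View pics/top9c.png

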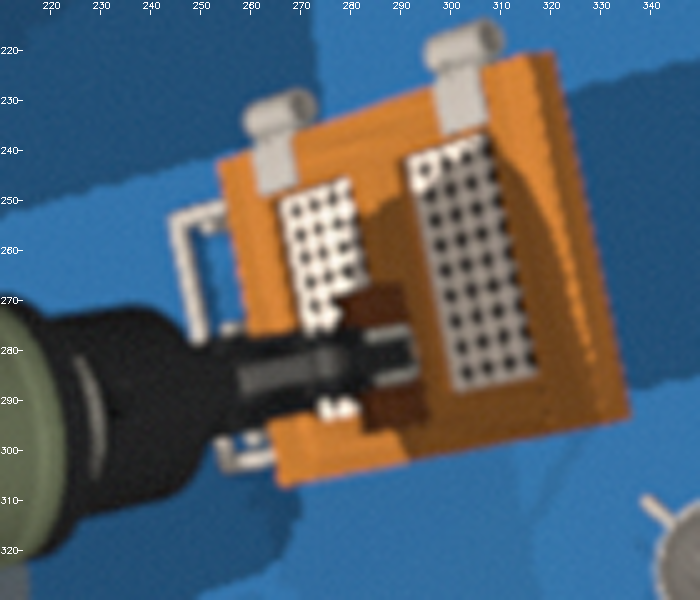

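```bash
python3 -m pendant '[{"dx":0,"dy":0,"dz":6,"ax":0,"ay":0,"az":0,"claw":2},{"dx":0,"dy":0,"dz":11,"ax":0,"ay":0,"az":0,"claw":2},{"dx":0,"dy":0,"dz":15,"ax":0,"ay":0,"az":0,"claw":2},{"dx":0,"dy":0,"dz":15,"ax":0,"ay":0,"az":0,"claw":2},{"dx":0,"dy":0,"dz":15,"ax":0,"ay":0,"az":0,"claw":2}]'
python3 -m pendant '[{"dx":0,"dy":0,"dz":1,"ax":0,"ay":0,"az":0,"claw":2},{"dx":0,"dy":0,"dz":2,"ax":0,"ay":0,"az":0,"claw":2},{"dx":0,"dy":0,"dz":2,"ax":0,"ay":0,"az":0,"claw":2}]'
```

```text
clock: 11.08
position: [0.4514, -0.032, 0.1101]
tool_rot: [-3.138, -0.785, -1.34]
force: [0.8, -0.6, -3.2]
grip_width: 0.0098
clock: 11.33
position: [0.4516, -0.0328, 0.109]
tool_rot: [-3.138, -0.785, -1.34]
force: [-9.1, 10.5, 12.7]
grip_width: 0.0097
```

```bash
python3 -m pendant '[{"dx":0,"dy":0,"dz":-2,"ax":0,"ay":0,"az":0,"claw":2},{"dx":0,"dy":0,"dz":-2,"ax":0,"ay":0,"az":0,"claw":2},{"dx":-3,"dy":0,"dz":-2,"ax":0,"ay":0,"az":0,"claw":2},{"dx":-6,"dy":0,"dz":-2,"ax":0,"ay":0,"az":0,"claw":2},{"dx":-9,"dy":0,"dz":-2,"ax":0,"ay":0,"az":0,"claw":2},{"dx":-9,"dy":0,"dz":-2,"ax":0,"ay":0,"az":0,"claw":2}]'
python3 - <<'E'
from h import *
for n in("scene","top"):
    f=eyes.grab_frame(n);cv2.imwrite(f"pics/{n}10.png",f["image"])
    crop(f["image"],*((265,150,405,280,5) if n=="scene" else (210,210,350,330,5)),n+"10c.png")
go(tcp_pull(FOOT+.1*SV+.009*NV,RD),RDT)
E
```

```text
clock: 11.83
position: [0.4499, -0.0251, 0.1033]
tool_rot: [-3.138, -0.785, -1.339]
force: [0.2, 0.9, -2.5]
grip_width: 0.0099
at [ 0.4499 -0.0255  0.1037] clk 11.9333 F [-0.58  0.7  -2.44] g 0.0099
d [-6.3 -0.3  3.5] a [-0.05  0.03 -0.17] rows min 0.2
```

View pics/scene10c.png

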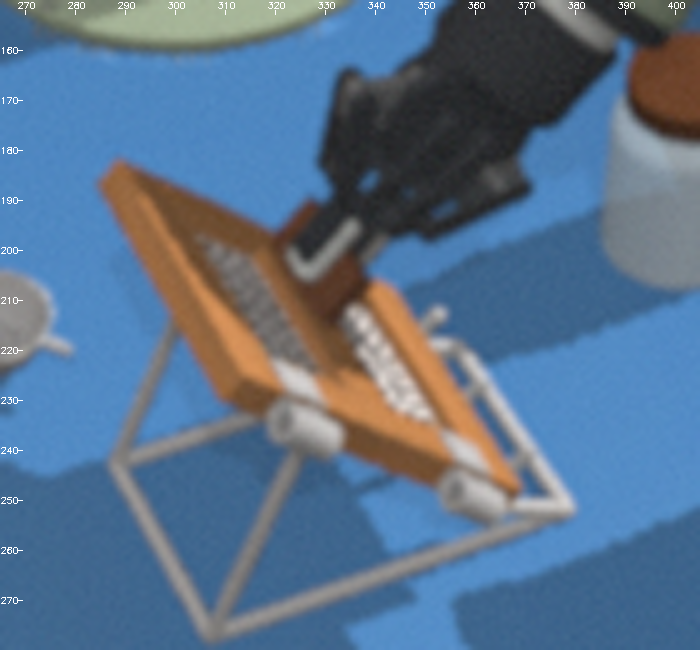

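View pics/top10c.png

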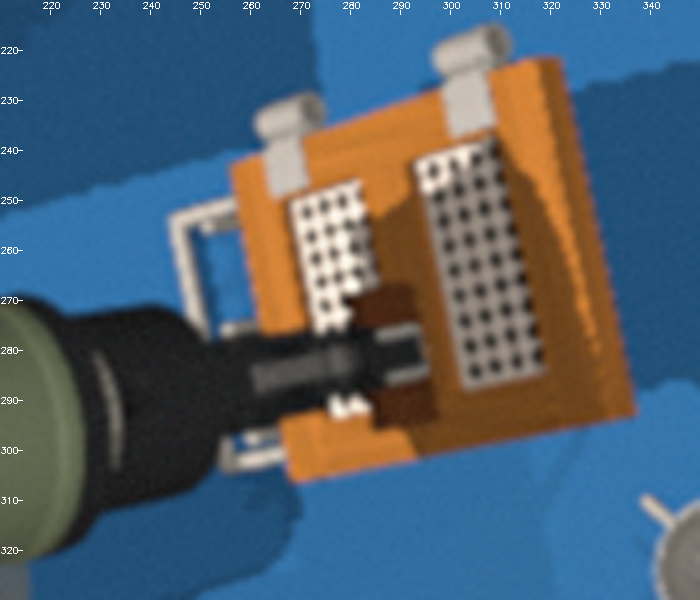

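```bash
python3 -m pendant '[{"dx":-2,"dy":0,"dz":0,"ax":0,"ay":0,"az":0,"claw":2},{"dx":-4,"dy":0,"dz":0,"ax":0,"ay":0,"az":0,"claw":2},{"dx":-4,"dy":0,"dz":0,"ax":0,"ay":0,"az":0,"claw":2}]'
python3 -m pendant '[{"dx":-1,"dy":0,"dz":0,"ax":0,"ay":0,"az":0,"claw":2},{"dx":-2,"dy":0,"dz":0,"ax":0,"ay":0,"az":0,"claw":2},{"dx":-2,"dy":0,"dz":0,"ax":0,"ay":0,"az":0,"claw":2}]'
python3 -m pendant '[{"dx":-1,"dy":0,"dz":0,"ax":0,"ay":0,"az":0,"claw":2},{"dx":-2,"dy":0,"dz":0,"ax":0,"ay":0,"az":0,"claw":2},{"dx":-2,"dy":0,"dz":0,"ax":0,"ay":0,"az":0,"claw":2}]'
```

```text
clock: 12.18
position: [0.4493, -0.0225, 0.1007]
tool_rot: [-3.137, -0.785, -1.339]
force: [0.1, 0.5, -2.6]
grip_width: 0.0099
clock: 12.43
position: [0.449, -0.0213, 0.0995]
tool_rot: [-3.137, -0.785, -1.34]
force: [-0.7, -0.2, -2.4]
grip_width: 0.01
clock: 12.68
position: [0.4487, -0.02, 0.0981]
tool_rot: [-3.137, -0.785, -1.34]
force: [-0.2, -0.1, -2.4]
grip_width: 0.0099
```

```bash
python3 -m pendant '[{"dx":-1,"dy":0,"dz":0,"ax":0,"ay":0,"az":0,"claw":2},{"dx":-2,"dy":0,"dz":0,"ax":0,"ay":0,"az":0,"claw":2},{"dx":-2,"dy":0,"dz":0,"ax":0,"ay":0,"az":0,"claw":2}]'
python3 -m pendant '[{"dx":-1,"dy":0,"dz":0,"ax":0,"ay":0,"az":0,"claw":2},{"dx":-2,"dy":0,"dz":0,"ax":0,"ay":0,"az":0,"claw":2},{"dx":-2,"dy":0,"dz":0,"ax":0,"ay":0,"az":0,"claw":2}]'
python3 - <<'E'
from h import *
go(tcp_pull(FOOT+.1*SV+.009*NV,RD),RDT)
E
```

```text
clock: 12.93
position: [0.4487, -0.0198, 0.0978]
tool_rot: [-3.136, -0.787, -1.341]
force: [4.2, -6.7, 12.9]
grip_width: 0.0099
clock: 13.18
position: [0.4487, -0.0197, 0.0976]
tool_rot: [-3.135, -0.788, -1.343]
force: [9.0, -14.5, 29.8]
grip_width: 0.0102
at [ 0.4487 -0.0197  0.0976] clk 13.1833 F [  9.01 -14.48  29.81] g 0.0102
d [ 2.3 -0.1  3.4] a [-0.03 -0.17 -0.32] rows min 0.1
```

```bash
python3 -m pendant '[{"dx":2.5,"dy":0,"dz":0,"ax":0,"ay":0,"az":0,"claw":2},{"dx":2.5,"dy":0,"dz":1,"ax":0,"ay":0,"az":0,"claw":2},{"dx":2.5,"dy":0,"dz":1.5,"ax":0,"ay":0,"az":0,"claw":2},{"dx":2.5,"dy":0,"dz":1.5,"ax":0,"ay":0,"az":0,"claw":2}]'
python3 - <<'E'
from h import *
for n in("scene","top"):
    f=eyes.grab_frame(n);cv2.imwrite(f"pics/{n}11.png",f["image"])
    crop(f["image"],*((265,150,405,280,5) if n=="scene" else (210,210,350,330,5)),n+"11c.png")
go(tcp_pull(FOOT+.1*SV+.009*NV,RD),RDT)
E
```

```text
clock: 13.52
position: [0.4487, -0.0208, 0.0969]
tool_rot: [-3.137, -0.786, -1.341]
force: [-2.1, -1.2, 19.0]
grip_width: 0.01
at [ 0.4487 -0.0207  0.0969] clk 13.6167 F [-1.62 -1.71 19.2 ] g 0.01
d [ 2.1 -0.3  2.1] a [-0.04 -0.02 -0.23] rows min 0.1
```

View pics/scene11c.png

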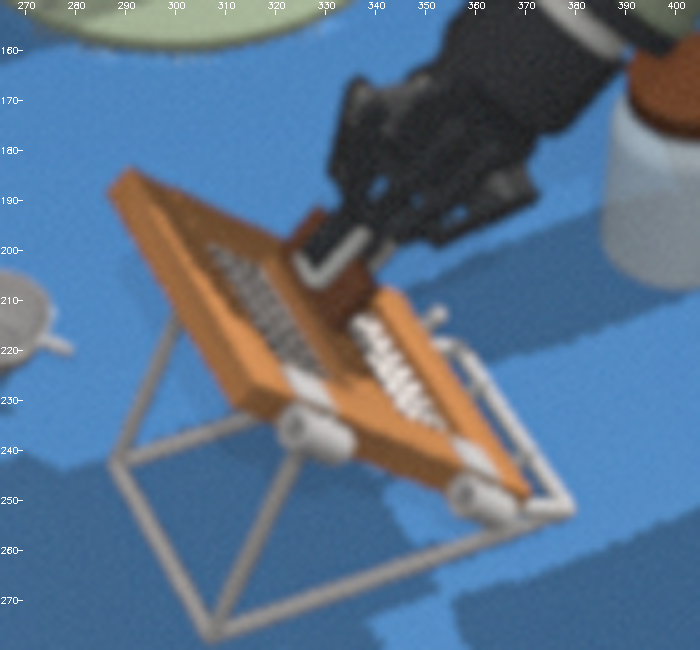

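```bash
python3 -m pendant '[{"dx":0.8,"dy":0,"dz":-0.5,"ax":0,"ay":0,"az":0,"claw":2},{"dx":0.8,"dy":0,"dz":-0.5,"ax":0,"ay":0,"az":0,"claw":2},{"dx":0.8,"dy":0,"dz":-0.5,"ax":0,"ay":0,"az":0,"claw":16},{"dx":0.8,"dy":0,"dz":-0.5,"ax":0,"ay":0,"az":0,"claw":22},{"dx":0.8,"dy":0,"dz":-0.5,"ax":0,"ay":0,"az":0,"claw":30},{"dx":0.8,"dy":0,"dz":-0.5,"ax":0,"ay":0,"az":0,"claw":40},{"dx":0.8,"dy":0,"dz":-0.5,"ax":0,"ay":0,"az":0,"claw":40},{"dx":0.8,"dy":0,"dz":-0.5,"ax":0,"ay":0,"az":0,"claw":40}]' 30
python3 - <<'E'
from h import *
for n in("scene","top"):
    f=eyes.grab_frame(n);cv2.imwrite(f"pics/{n}12.png",f["image"])
    crop(f["image"],*((265,150,405,280,5) if n=="scene" else (210,210,350,330,5)),n+"12c.png")
go(tcp_pull(FOOT+.1*SV+.009*NV,RD),RDT)
E
```

```text
clock: 14.28
position: [0.4487, -0.0201, 0.0969]
tool_rot: [-3.137, -0.785, -1.34]
force: [0.6, -0.6, 0.4]
grip_width: 0.0406
at [ 0.4487 -0.0202  0.0969] clk 14.3833 F [-0.46  0.23  0.75] g 0.0399
d [ 2.4 -0.3  2.6] a [-0.05  0.04 -0.19] rows min 0.1
```

View pics/scene12c.png

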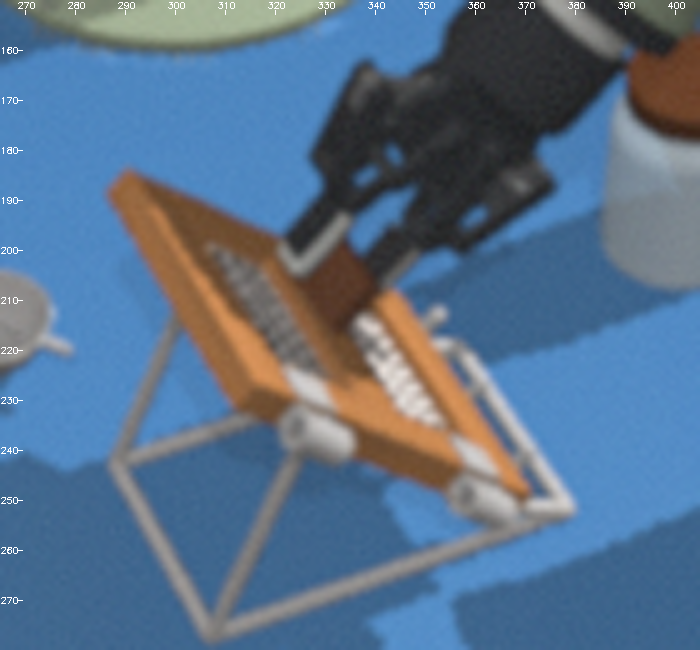

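View pics/top12c.png

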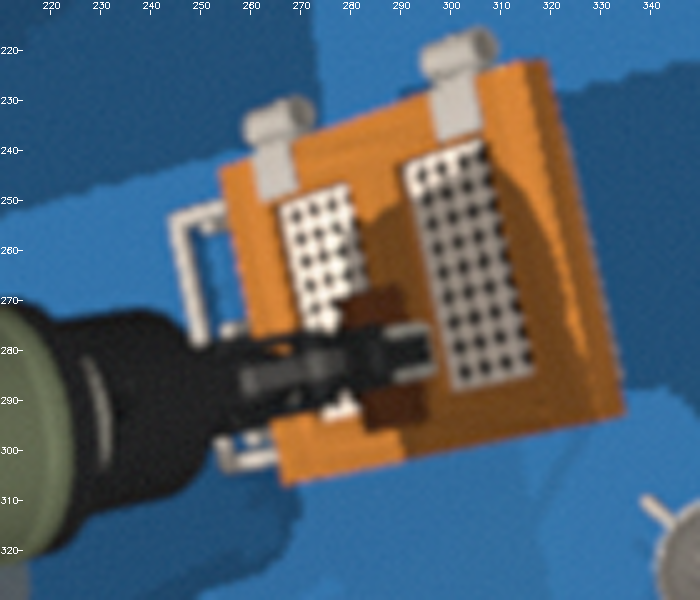

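```bash
python3 -m pendant '[{"dx":0,"dy":0,"dz":-8,"ax":0,"ay":0,"az":0,"claw":50},{"dx":0,"dy":0,"dz":-25,"ax":0,"ay":0,"az":0,"claw":50},{"dx":0,"dy":0,"dz":-50,"ax":0,"ay":0,"az":0,"claw":50},{"dx":0,"dy":0,"dz":-80,"ax":0,"ay":0,"az":0,"claw":60},{"dx":0,"dy":0,"dz":-110,"ax":0,"ay":0,"az":0,"claw":60},{"dx":0,"dy":0,"dz":-140,"ax":0,"ay":0,"az":0,"claw":60},{"dx":0,"dy":0,"dz":-140,"ax":0,"ay":0,"az":0,"claw":60}]'
python3 - <<'E'
from h import *
fs=cams()
print(observe()["qpos"].round(3))
A,B,C=.1,.075,.009
obs=[("scene",(A,-B,C),(290.4,184)),("scene",(A,B,C),(316.4,226.8)),("scene",(-A,B,C),(371,248)),("scene",(-A,-B,C),(346,208)),("scene",(A,B,-C),(313,231)),("scene",(A,-B,-C),(286.4,188.6)),
("top",(-A,B,C),(253.6,243.6)),("top",(-A,-B,C),(266.2,307)),("top",(A,B,C),(313.4,222.8)),("top",(A,B,-C),(319.8,222)),("top",(A,-B,-C),(335,292.2))]
x,r=fitpose(fs,obs,np.r_[FOOT+.1*SV,Rn.from_matrix(RD).as_rotvec()])
print(r.round(1)); R=Rn.from_rotvec(x[3:]).as_matrix()
print("mid",x[:3].round(4),"err vs RD",np.degrees(Rn.from_matrix(RD.T@R).as_rotvec()).round(2)); print(R.round(3))
print("mid-FOOT in RD",(RD.T@(x[:3]-FOOT)).round(4))
np.save("leaf12.npy",x)
for n in("scene","top"):
    f=eyes.grab_frame(n);cv2.imwrite(f"pics/{n}13.png",f["image"])
E
```

```text
clock: 14.97
position: [0.4262, 0.0803, 0.1985]
tool_rot: [-3.133, -0.782, -1.338]
force: [0.5, 1.4, -1.0]
grip_width: 0.0596
[-1.602  0.858  1.18   2.081 -0.03   0.889 -1.808]
[ 0.1 -1.1  0.2 -0.5  1.1  1.  -0.8  0.3 -1.7  1.1 -0.7 -0.1 -0.5  0.2
 -0.3  0.1 -0.  -0.7 -0.6 -0.2  0.2  1. ]
mid [ 0.4742 -0.0024  0.1057] err vs RD [0.32 0.28 0.21]
[[ 0.169  0.971 -0.17 ]
 [-0.69   0.24   0.683]
 [ 0.704  0.001  0.711]]
mid-FOOT in RD [ 0.0958 -0.0013  0.0113]
```

View pics/scene13.png

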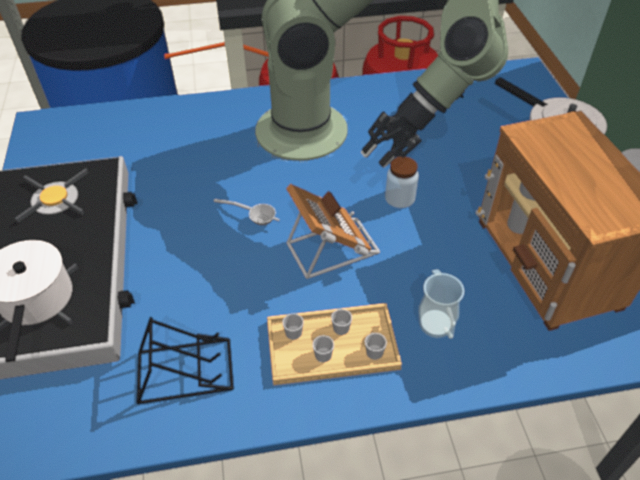

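```bash
cat >> h.py <<'E'
RTT=np.c_[-NV,-YD,-SV]
E
python3 - <<'E'
from h import *
go([.48,-.03,.33],down(-76.5))
E
```

```text
at [0.4255 0.077  0.1963] clk 15.0667 F [ 0.69 -0.67  0.14] g 0.06
d [177.  -28.5 -12.2] a [ -0.2  -44.9   -0.07] rows min 6.3
```

```bash
python3 -m pendant '[{"dx":20,"dy":-3,"dz":-2,"ax":0,"ay":-4,"az":0,"claw":60},{"dx":40,"dy":-6,"dz":-4,"ax":0,"ay":-9,"az":0,"claw":60},{"dx":60,"dy":-9,"dz":-8,"ax":0,"ay":-14,"az":0,"claw":60},{"dx":80,"dy":-12,"dz":-10,"ax":0,"ay":-19,"az":0,"claw":60},{"dx":100,"dy":-15,"dz":-12,"ax":0,"ay":-24,"az":0,"claw":60},{"dx":120,"dy":-18,"dz":-12,"ax":0,"ay":-29,"az":0,"claw":60},{"dx":140,"dy":-21,"dz":-12,"ax":0,"ay":-34,"az":0,"claw":60},{"dx":160,"dy":-25,"dz":-12,"ax":0,"ay":-39,"az":0,"claw":60},{"dx":177,"dy":-28,"dz":-12,"ax":0,"ay":-45,"az":0,"claw":60},{"dx":177,"dy":-28,"dz":-12,"ax":0,"ay":-45,"az":0,"claw":60}]'
python3 - <<'E'
from h import *
print(observe()["qpos"].round(3))
x=np.load("leaf12.npy")
go(x[:3]+.045*SV+.15*SV,RTT)
E
```

```text
clock: 15.9
position: [0.4794, -0.0334, 0.3305]
tool_rot: [-3.137, 0.005, -1.34]
force: [0.8, 0.7, 0.2]
grip_width: 0.06
[-0.912  0.271  1.087  1.819 -0.264  1.203 -1.084]
at [ 0.4794 -0.0334  0.3305] clk 15.9 F [0.83 0.72 0.24] g 0.06
d [107.   -2.2  86.3] a [ -0.37 -44.69  -0.14] rows min 6.2
```

```bash
python3 -m pendant '[{"dx":12,"dy":0,"dz":9,"ax":0,"ay":-5,"az":0,"claw":60},{"dx":24,"dy":0,"dz":18,"ax":0,"ay":-10,"az":0,"claw":60},{"dx":36,"dy":0,"dz":27,"ax":0,"ay":-15,"az":0,"claw":60},{"dx":48,"dy":-1,"dz":36,"ax":0,"ay":-20,"az":0,"claw":60},{"dx":60,"dy":-1,"dz":45,"ax":0,"ay":-25,"az":0,"claw":60},{"dx":72,"dy":-1,"dz":55,"ax":0,"ay":-30,"az":0,"claw":60},{"dx":84,"dy":-2,"dz":65,"ax":0,"ay":-35,"az":0,"claw":60},{"dx":96,"dy":-2,"dz":76,"ax":-0.2,"ay":-40,"az":0,"claw":60},{"dx":107,"dy":-2,"dz":86,"ax":-0.4,"ay":-44.7,"az":-0.1,"claw":60},{"dx":107,"dy":-2,"dz":86,"ax":-0.4,"ay":-44.7,"az":-0.1,"claw":60}]'
python3 - <<'E'
from h import *
print(observe()["qpos"].round(3))
x=np.load("leaf12.npy")
go(x[:3]+.045*SV+.15*SV,RTT)
for n in("scene","top"):
    f=eyes.grab_frame(n);cv2.imwrite(f"pics/{n}14.png",f["image"])
    P=[x[:3]+.225*SV,x[:3]+.1*SV]; print(proj(f,P).round(1))
E
```

```text
clock: 16.73
position: [0.5047, -0.1387, 0.2394]
tool_rot: [3.131, 0.79, -1.347]
force: [-0.2, -0.2, -0.9]
grip_width: 0.0598
[ 0.122  0.795  0.681  1.513 -0.83   1.775 -0.35 ]
at [ 0.5047 -0.1387  0.2394] clk 16.7333 F [-0.19 -0.19 -0.9 ] g 0.0598
d [-4.2 -2.1 -1.7] a [ 0.11  0.27 -0.48] rows min 0.1
[[260.1 188.6]
 [300.7 206.5]]
[[373.1 244.4]
 [324.1 257.8]]
```

View pics/scene14.png

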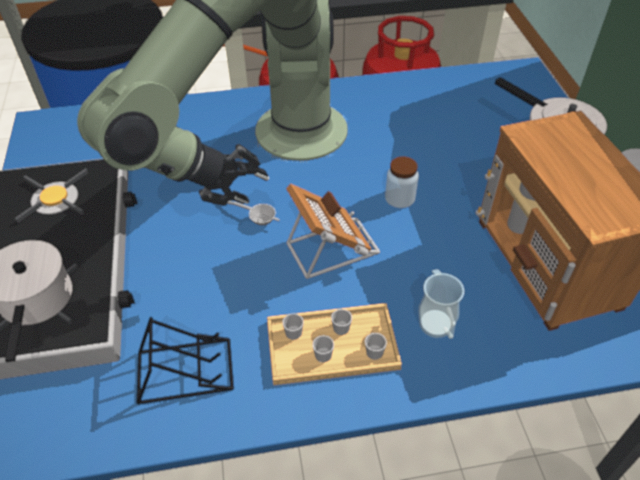

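View pics/top14.png

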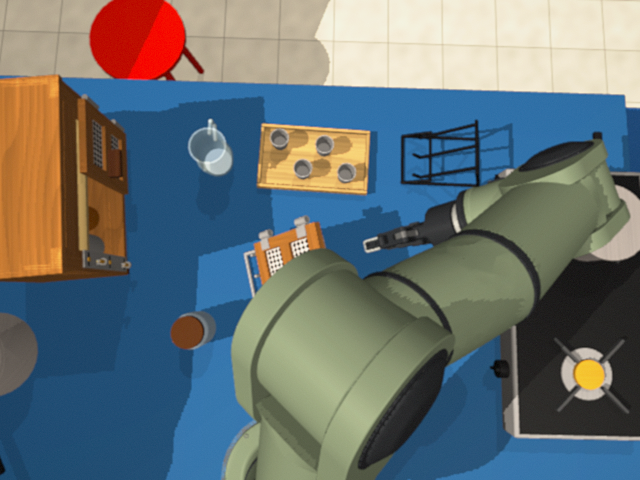

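Run:
```python
from h import *
x=np.load("leaf12.npy")
go(x[:3]+.043*SV,RTT)
```

```text
at [ 0.5048 -0.1375  0.2402] clk 16.8333 F [0.74 0.24 0.12] g 0.0598
d [ -2.8  -2.2 150.1] a [ 0.18  0.03 -0.49] rows min 3.6
```

```bash
python3 -m pendant '[{"dx":-2,"dy":-2,"dz":15,"ax":0,"ay":0,"az":-0.4,"claw":60},{"dx":-2.8,"dy":-2.2,"dz":30,"ax":0.2,"ay":0,"az":-0.4,"claw":60},{"dx":-2.8,"dy":-2.2,"dz":50,"ax":0.2,"ay":0,"az":-0.4,"claw":60},{"dx":-2.8,"dy":-2.2,"dz":70,"ax":0.2,"ay":0,"az":-0.4,"claw":60},{"dx":-2.8,"dy":-2.2,"dz":85,"ax":0.2,"ay":0,"az":-0.4,"claw":60},{"dx":-2.8,"dy":-2.2,"dz":95,"ax":0.2,"ay":0,"az":-0.4,"claw":60},{"dx":-2.8,"dy":-2.2,"dz":100,"ax":0.2,"ay":0,"az":-0.4,"claw":60},{"dx":-2.8,"dy":-2.2,"dz":100,"ax":0.2,"ay":0,"az":-0.4,"claw":60}]'
python3 - <<'E'
from h import *
print(observe()["qpos"].round(3))
x=np.load("leaf12.npy")
for n in("scene","top"):
    f=eyes.grab_frame(n);cv2.imwrite(f"pics/{n}15.png",f["image"])
    crop(f["image"],*((225,150,365,260,5) if n=="scene" else (240,190,380,310,5)),n+"15c.png")
go(x[:3]+.043*SV,RTT)
E
```

```text
clock: 17.5
position: [0.491, -0.0632, 0.1744]
tool_rot: [-3.135, 0.781, -1.325]
force: [0.2, 0.9, 0.1]
grip_width: 0.0599
[ 0.011  0.796  0.648  1.709 -0.891  1.588 -0.292]
at [ 0.4915 -0.0644  0.175 ] clk 17.6 F [-0.64 -0.28  0.15] g 0.0604
d [ 3.2  2.4 51.5] a [-0.02 -0.31  0.4 ] rows min 1.2
```

View pics/scene15c.png

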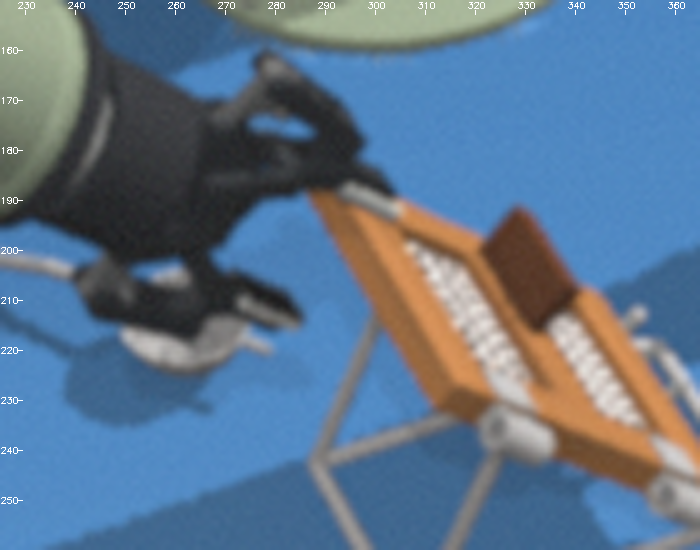

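View pics/top15c.png

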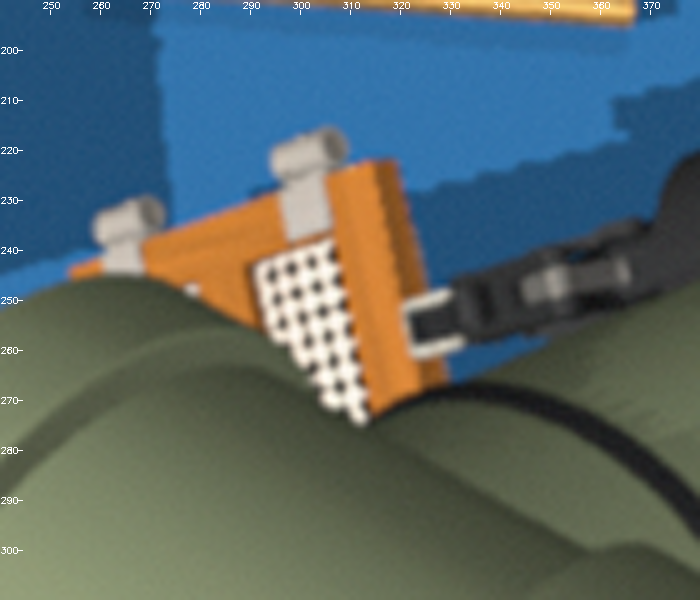

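```bash
python3 -m pendant '[{"dx":3,"dy":2.4,"dz":10,"ax":0,"ay":-0.3,"az":0.4,"claw":60},{"dx":3,"dy":2.4,"dz":22,"ax":0,"ay":-0.3,"az":0.4,"claw":60},{"dx":3,"dy":2.4,"dz":34,"ax":0,"ay":-0.3,"az":0.4,"claw":60},{"dx":3,"dy":2.4,"dz":46,"ax":0,"ay":-0.3,"az":0.4,"claw":60},{"dx":3,"dy":2.4,"dz":53,"ax":0,"ay":-0.3,"az":0.4,"claw":60},{"dx":3,"dy":2.4,"dz":53,"ax":0,"ay":-0.3,"az":0.4,"claw":60}]'
python3 - <<'E'
from h import *
print(observe()["qpos"].round(3))
x=np.load("leaf12.npy")
for n in("scene","top"):
    f=eyes.grab_frame(n);cv2.imwrite(f"pics/{n}16.png",f["image"])
    crop(f["image"],*((225,150,365,260,5) if n=="scene" else (240,190,380,310,5)),n+"16c.png")
go(x[:3]+.043*SV,RTT)
E
```

```text
clock: 18.1
position: [0.4801, -0.0286, 0.1337]
tool_rot: [3.139, 0.788, -1.335]
force: [-0.9, 0.1, 0.6]
grip_width: 0.0602
[-0.026  0.825  0.618  1.794 -0.941  1.501 -0.255]
at [ 0.4807 -0.0302  0.1347] clk 18.2 F [ 0.83 -0.59 -0.19] g 0.06
d [ 0.3 -0.1 -2.3] a [ 0.03  0.05 -0.  ] rows min 0.1
```

View pics/scene16c.png

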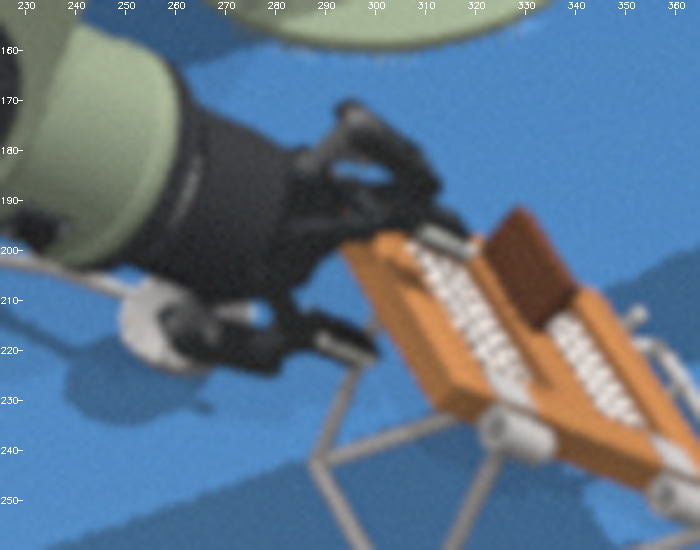

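View pics/top16c.png

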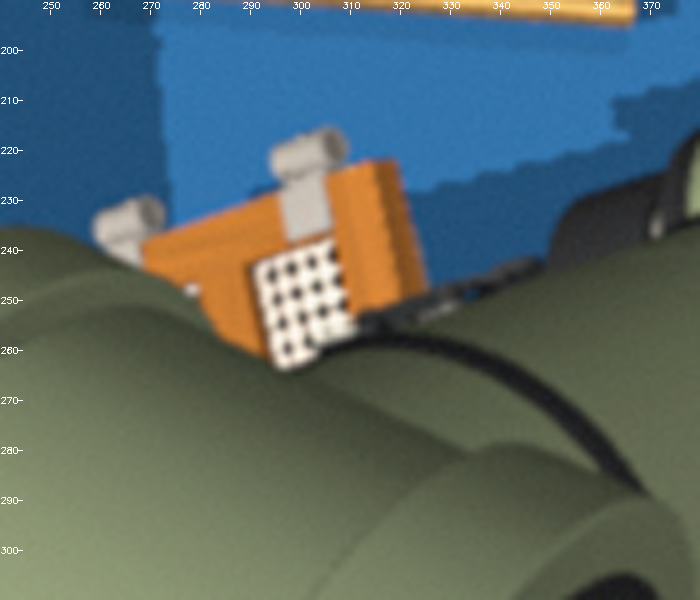

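Run:
```python
from h import *
x=np.load("leaf12.npy"); m=x[:3]; f=cams()["scene"]
for n in(30,-30):
  print(n,proj(f,[m+t*SV+n/1000*NV+.011*YD for t in(.1,.08,.07)]).round(1).tolist())
```

```text
30 [[311.2, 200.2], [317.2, 202.9], [320.1, 204.3]]
-30 [[294.0, 219.2], [300.1, 221.7], [303.1, 222.9]]
```

```bash
python3 -m pendant '[{"dx":0,"dy":0,"dz":0,"ax":0,"ay":0,"az":0,"claw":40},{"dx":0,"dy":0,"dz":0,"ax":0,"ay":0,"az":0,"claw":30},{"dx":0,"dy":0,"dz":0,"ax":0,"ay":0,"az":0,"claw":25},{"dx":0,"dy":0,"dz":0,"ax":0,"ay":0,"az":0,"claw":20},{"dx":0,"dy":0,"dz":0,"ax":0,"ay":0,"az":0,"claw":5},{"dx":0,"dy":0,"dz":0,"ax":0,"ay":0,"az":0,"claw":5},{"dx":0,"dy":0,"dz":0,"ax":0,"ay":0,"az":0,"claw":5},{"dx":0,"dy":0,"dz":0,"ax":0,"ay":0,"az":0,"claw":5}]' 100
python3 - <<'E'
from h import *
x=np.load("leaf12.npy")
f=eyes.grab_frame("scene");crop(f["image"],245,150,385,260,5,"scene17c.png")
go(x[:3]+.043*SV,RTT)
E
```

```text
clock: 18.87
position: [0.481, -0.0306, 0.135]
tool_rot: [-3.141, 0.786, -1.335]
force: [2.2, -4.2, 5.1]
grip_width: 0.0171
at [ 0.481  -0.0306  0.135 ] clk 18.9167 F [ 1.93 -3.75  5.45] g 0.0163
d [ 0.2  0.1 -1.8] a [-0.03  0.02  0.01] rows min 0.0
```

View pics/scene17c.png

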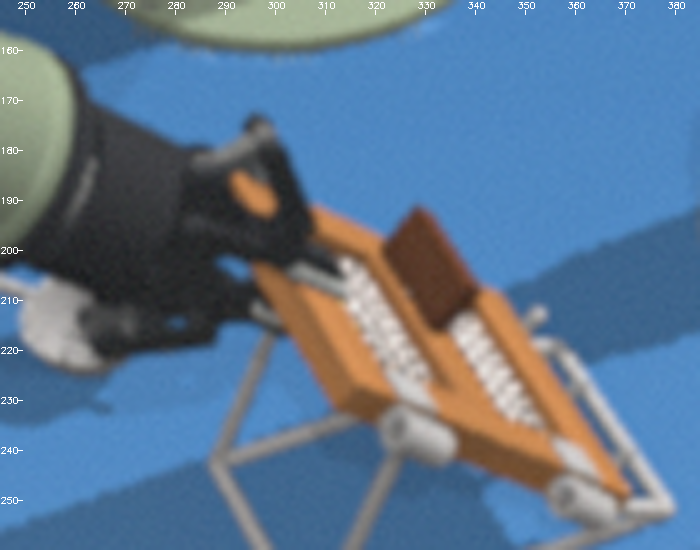

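```bash
python3 -m pendant '[{"dx":-4,"dy":0,"dz":-4,"ax":0,"ay":0,"az":0,"claw":5},{"dx":-12,"dy":0,"dz":-12,"ax":0,"ay":0,"az":0,"claw":5},{"dx":-22,"dy":0,"dz":-22,"ax":0,"ay":0,"az":0,"claw":5},{"dx":-34,"dy":0,"dz":-34,"ax":0,"ay":0,"az":0,"claw":5},{"dx":-48,"dy":0,"dz":-48,"ax":0,"ay":0,"az":0,"claw":5},{"dx":-62,"dy":0,"dz":-62,"ax":0,"ay":0,"az":0,"claw":5},{"dx":-74,"dy":0,"dz":-74,"ax":0,"ay":0,"az":0,"claw":5},{"dx":-85,"dy":0,"dz":-85,"ax":0,"ay":0,"az":0,"claw":5},{"dx":-85,"dy":0,"dz":-85,"ax":0,"ay":0,"az":0,"claw":5}]'
python3 - <<'E'
from h import *
print(observe()["qpos"].round(3))
for n in("scene","top"):
    f=eyes.grab_frame(n);cv2.imwrite(f"pics/{n}18.png",f["image"])
go([.47,0,.37],down(-76.5))
E
```

```text
clock: 19.67
position: [0.4814, -0.0308, 0.2582]
tool_rot: [-3.137, 0.785, -1.332]
force: [-0.1, 0.1, -1.9]
grip_width: 0.0166
[-0.071  0.65   0.69   1.721 -0.857  1.657 -0.418]
at [ 0.4808 -0.0303  0.2553] clk 19.7667 F [-0.57  0.2  -4.  ] g 0.0163
d [-103.7    3.4  -58.4] a [-3.000e-02  4.503e+01  3.000e-02] rows min 6.3
```

View pics/scene18.png

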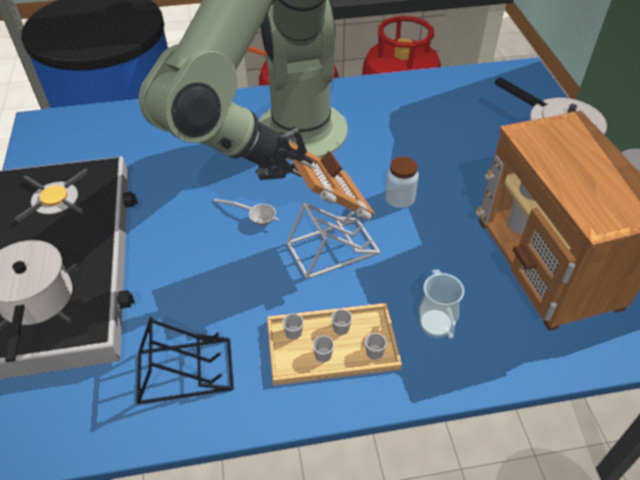

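Lifted cleanly. Now turn upright while rising.

```bash
python3 -m pendant '[{"dx":-10,"dy":0,"dz":-6,"ax":0,"ay":4.5,"az":0,"claw":5},{"dx":-20,"dy":0,"dz":-12,"ax":0,"ay":9,"az":0,"claw":5},{"dx":-31,"dy":1,"dz":-18,"ax":0,"ay":13.5,"az":0,"claw":5},{"dx":-42,"dy":1,"dz":-24,"ax":0,"ay":18,"az":0,"claw":5},{"dx":-52,"dy":1,"dz":-30,"ax":0,"ay":22.5,"az":0,"claw":5},{"dx":-62,"dy":2,"dz":-36,"ax":0,"ay":27,"az":0,"claw":5},{"dx":-73,"dy":2,"dz":-42,"ax":0,"ay":31.5,"az":0,"claw":5},{"dx":-83,"dy":3,"dz":-48,"ax":0,"ay":36,"az":0,"claw":5},{"dx":-94,"dy":3,"dz":-54,"ax":0,"ay":40.5,"az":0,"claw":5},{"dx":-104,"dy":3,"dz":-58,"ax":0,"ay":45,"az":0,"claw":5}]'
python3 - <<'E'
from h import *
print(observe()["qpos"].round(3))
go([.47,.1,.37],down(-35))
E
```

```text
clock: 20.6
position: [0.4703, 0.0006, 0.3698]
tool_rot: [-3.141, -0.003, -1.335]
force: [-0.3, 0.4, -2.6]
grip_width: 0.0168
[-0.977  0.17   0.999  1.769 -0.146  1.282 -1.278]
at [0.4703 0.0006 0.3698] clk 20.6 F [-0.27  0.39 -2.64] g 0.0168
d [-96.8 -23.   -0.4] a [ 4.000e-02 -1.600e-01 -4.151e+01] rows min 5.8
```

```bash
python3 -m pendant '[{"dx":-10,"dy":-2,"dz":0,"ax":0,"ay":0,"az":-4,"claw":5},{"dx":-20,"dy":-5,"dz":0,"ax":0,"ay":0,"az":-8,"claw":5},{"dx":-30,"dy":-7,"dz":0,"ax":0,"ay":0,"az":-12,"claw":5},{"dx":-40,"dy":-9,"dz":0,"ax":0,"ay":0,"az":-17,"claw":5},{"dx":-50,"dy":-11,"dz":0,"ax":0,"ay":0,"az":-21,"claw":5},{"dx":-60,"dy":-14,"dz":0,"ax":0,"ay":0,"az":-25,"claw":5},{"dx":-70,"dy":-16,"dz":0,"ax":0,"ay":0,"az":-29,"claw":5},{"dx":-80,"dy":-18,"dz":0,"ax":0,"ay":0,"az":-33,"claw":5},{"dx":-90,"dy":-21,"dz":0,"ax":0,"ay":0,"az":-37,"claw":5},{"dx":-97,"dy":-23,"dz":0,"ax":0,"ay":0,"az":-41.5,"claw":5}]'
python3 - <<'E'
from h import *
print(observe()["qpos"].round(3))
go([.482,.19,.32],down(6.56))
E
```

```text
clock: 21.43
position: [0.4694, 0.1012, 0.3686]
tool_rot: [3.14, 0.002, -0.606]
force: [-0.1, -0.8, -3.6]
grip_width: 0.0166
[-1.025  0.172  0.816  1.743 -0.131  1.285 -0.785]
at [0.4694 0.1012 0.3686] clk 21.4333 F [-0.08 -0.78 -3.6 ] g 0.0166
d [-40.1 -80.2  48.6] a [  0.05   0.14 -41.3 ] rows min 5.8
```

```bash
python3 -m pendant '[{"dx":-4,"dy":-8,"dz":5,"ax":0,"ay":0,"az":-4,"claw":5},{"dx":-8,"dy":-16,"dz":10,"ax":0,"ay":0,"az":-8,"claw":5},{"dx":-12,"dy":-24,"dz":15,"ax":0,"ay":0,"az":-12,"claw":5},{"dx":-16,"dy":-32,"dz":20,"ax":0,"ay":0,"az":-17,"claw":5},{"dx":-20,"dy":-40,"dz":25,"ax":0,"ay":0,"az":-21,"claw":5},{"dx":-24,"dy":-48,"dz":30,"ax":0,"ay":0,"az":-25,"claw":5},{"dx":-28,"dy":-56,"dz":35,"ax":0,"ay":0,"az":-29,"claw":5},{"dx":-32,"dy":-64,"dz":40,"ax":0,"ay":0,"az":-33,"claw":5},{"dx":-36,"dy":-72,"dz":44,"ax":0,"ay":0,"az":-37,"claw":5},{"dx":-40,"dy":-80,"dz":48,"ax":0,"ay":0,"az":-41.3,"claw":5}]'
python3 - <<'E'
from h import *
print(observe()["qpos"].round(3))
go([.482,.19,.23],down(6.56))
for n in("scene","top"):
    f=eyes.grab_frame(n);cv2.imwrite(f"pics/{n}19.png",f["image"])
E
```

```text
clock: 22.27
position: [0.4825, 0.189, 0.3203]
tool_rot: [3.141, 0.003, 0.114]
force: [-0.0, 0.5, -2.7]
grip_width: 0.0168
[-0.983  0.275  0.633  1.735 -0.174  1.191 -0.189]
at [0.4825 0.189  0.3203] clk 22.2667 F [-0.02  0.5  -2.68] g 0.0168
d [-0.1 -1.  90.3] a [ 0.02  0.15 -0.04] rows min 2.2
```

View pics/scene19.png

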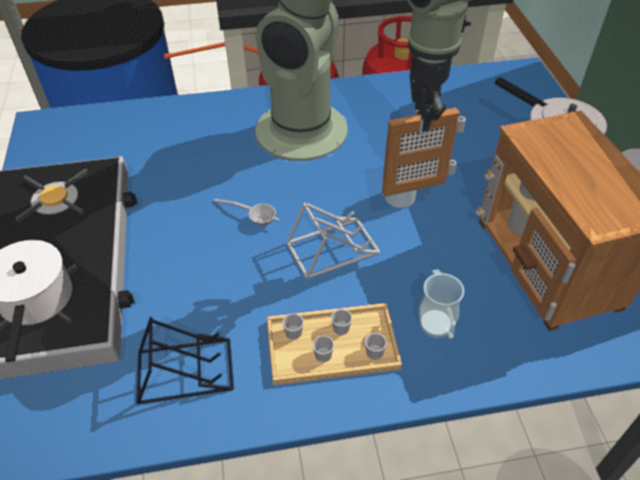

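View pics/top19.png

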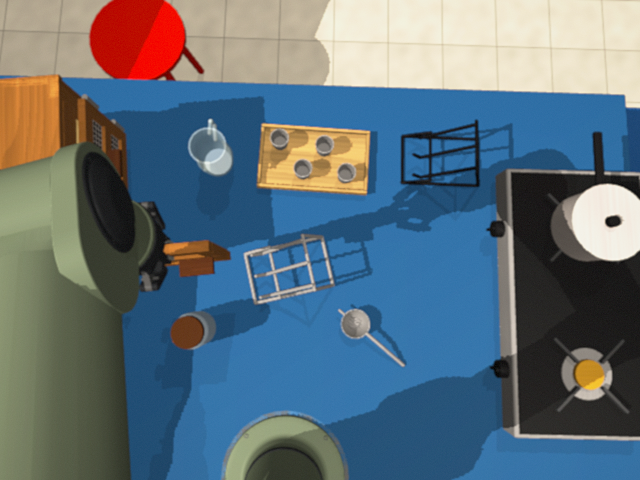

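```bash
python3 -m pendant '[{"dx":0,"dy":-1,"dz":15,"ax":0,"ay":0,"az":0,"claw":5},{"dx":0,"dy":-1,"dz":30,"ax":0,"ay":0,"az":0,"claw":5},{"dx":0,"dy":-1,"dz":45,"ax":0,"ay":0,"az":0,"claw":5},{"dx":0,"dy":-1,"dz":60,"ax":0,"ay":0,"az":0,"claw":5},{"dx":0,"dy":-1,"dz":75,"ax":0,"ay":0,"az":0,"claw":5},{"dx":0,"dy":-1,"dz":88,"ax":0,"ay":0,"az":0,"claw":5},{"dx":0,"dy":-1,"dz":88,"ax":0,"ay":0,"az":0,"claw":5},{"dx":0,"dy":-1,"dz":88,"ax":0,"ay":0,"az":0,"claw":5}]'
python3 - <<'E'
from h import *
print(observe()["qpos"].round(3))
go([.482,.2885,.23],down(6.56))
for n in("scene","top"):
    f=eyes.grab_frame(n);cv2.imwrite(f"pics/{n}20.png",f["image"])
    crop(f["image"],*((375,110,515,240,5) if n=="scene" else (60,200,220,320,5)),n+"20c.png")
E
```

```text
clock: 23.03
position: [0.4826, 0.1891, 0.2335]
tool_rot: [3.141, 0.002, 0.108]
force: [0.6, 1.0, -1.9]
grip_width: 0.017
[-0.944  0.364  0.6    1.86  -0.243  0.992 -0.132]
at [0.4826 0.1891 0.2335] clk 23.0333 F [ 0.58  0.98 -1.9 ] g 0.017
d [ 10.1 -98.9   3.5] a [ 0.01  0.09 -0.39] rows min 2.4
```

View pics/scene20c.png

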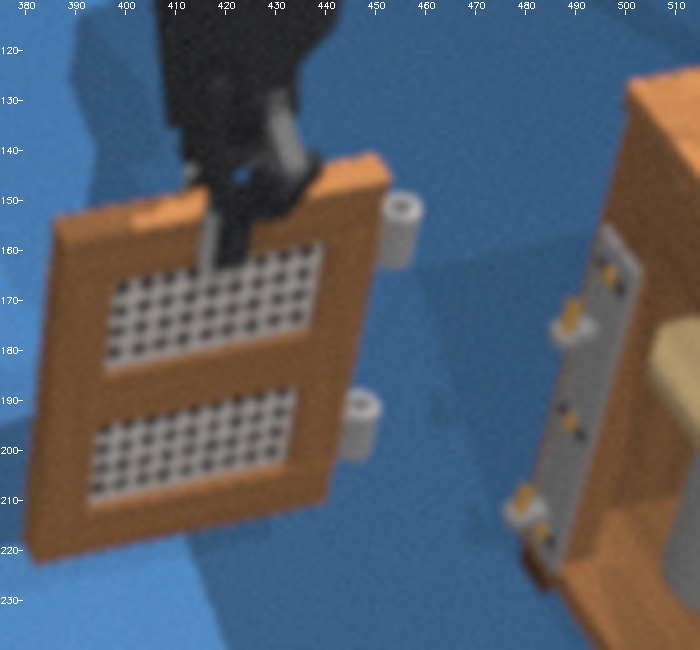

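View pics/top20c.png

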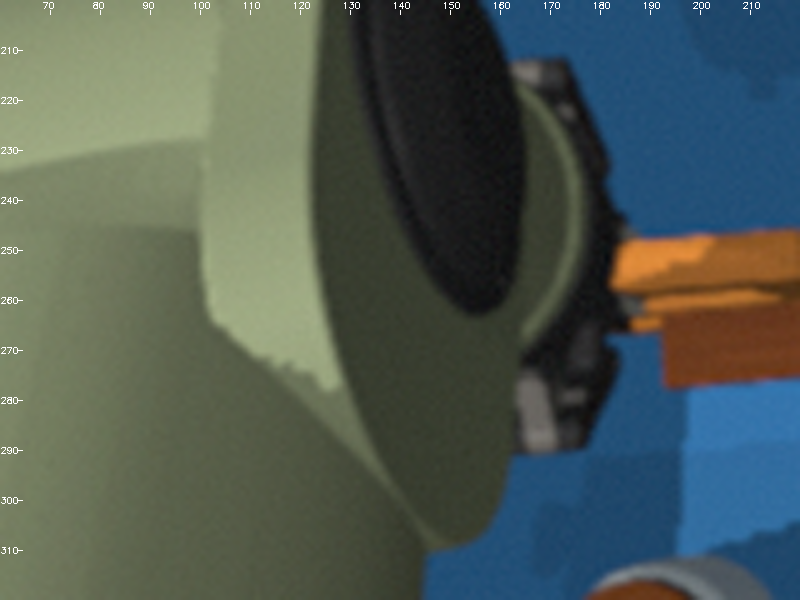

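Run:
```python
from h import *
crop(cv2.imread("pics/top20.png"),150,220,260,300,7,"top20d.png")
```

```text
(no output)
```

View pics/top20d.png

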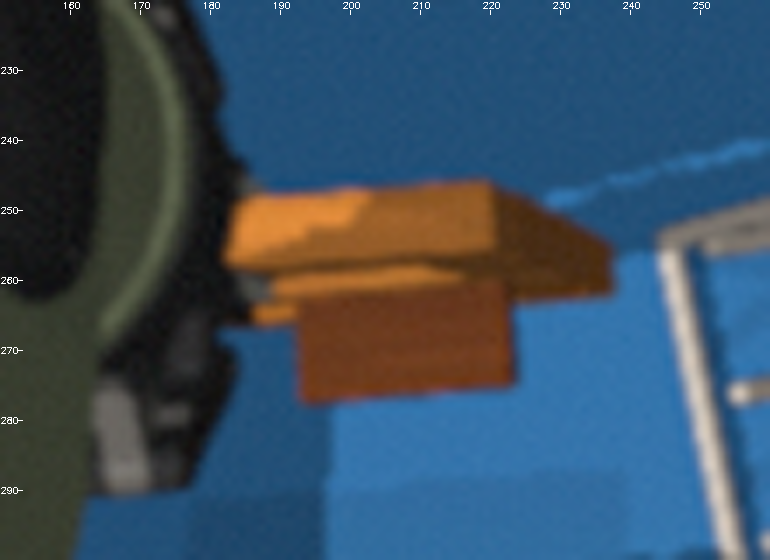

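```bash
cat > fit20.py <<'E'
from h import *
fs=cams()
A,B,C=.1,.075,.009
obs=[("scene",(A,-B,-C),(387.0,158.4)),("scene",(A,B,-C),(453.4,146)),("scene",(A,B,C),(450,140.4)),("scene",(A,-B,C),(386.2,153.6)),("scene",(-A,-B,-C),(382,222.6)),("scene",(-A,B,-C),(440.4,210)),("scene",(.075,.087,0),(455.6,151.4)),("scene",(-.045,.087,0),(447.2,191)),
("top",(A,-B,-C),(220,245.7)),("top",(A,-B,C),(220.9,255.4)),("top",(-A,-B,-C),(237.1,255)),("top",(-A,-B,C),(237.4,261.7))]
s=observe(); Rtl=Rt(s["tool_rot"]); Rl=np.c_[-Rtl[:,2],-Rtl[:,1],-Rtl[:,0]]
x,r=fitpose(fs,obs,np.r_[s["position"]+Rtl[:,2]*.041,Rn.from_matrix(Rl).as_rotvec()])
print(r.round(1)); R=Rn.from_rotvec(x[3:]).as_matrix()
print("leaf vs tool deg",np.degrees(Rn.from_matrix(Rl.T@R).as_rotvec()).round(2),"tilt",np.degrees(np.arccos(R[2,0])))
print("mid in leaf-axes from TCP",(Rl.T@(x[:3]-s["position"])).round(4))
for nm,p in(("low",(-.075,.087,0)),("high",(.045,.087,0))): print(nm,(x[:3]+R@np.array(p)).round(4), "from tool model",(s["position"]+Rl@(np.array([-.0412,0,0])+p)).round(4))
E
python3 fit20.py
```

```text
[ 1.   0.2  0.2 -0.2  0.2  0.2 -1.1 -0.4 -0.2  0.7  0.5  0.6 -0.3 -0.3
  0.2 -0.5  0.2 -0.3 -0.2  0.1  0.2 -0.2  0.3  1.2]
leaf vs tool deg [-0.44  0.33 -0.11] tilt 0.3523732694830689
mid in leaf-axes from TCP [-0.0405  0.0024  0.0011]
low [0.4727 0.2785 0.1192] from tool model [0.4738 0.2761 0.1183]
high [0.4734 0.2783 0.2392] from tool model [0.4738 0.276  0.2383]
```

Run:
```python
from h import *
fs=cams()
crop(cv2.imread("pics/top0.png"),90,245,140,280,15,"tp.png")
im=cv2.imread("pics/scene20.png");a=im[150:230,465:505]
crop(im,465,160,505,220,12,"sp.png")
for p in ([.472,.375,0],[.4652,.3744,0]):
  for z in(.06,.08,.18,.2): print(p[:2],z,[proj(fs[n],[p[0],p[1],z])[0].round(1).tolist() for n in("top","scene")])
```

```text
[0.472, 0.375] 0.06 [[126.4, 264.1], [479.6, 211.7]]
[0.472, 0.375] 0.08 [[122.7, 263.6], [481.1, 206.0]]
[0.472, 0.375] 0.18 [[102.2, 260.8], [489.1, 175.5]]
[0.472, 0.375] 0.2 [[97.5, 260.1], [490.8, 169.0]]
[0.4652, 0.3744] 0.06 [[126.4, 267.1], [478.5, 209.8]]
[0.4652, 0.3744] 0.08 [[122.8, 266.7], [480.0, 204.1]]
[0.4652, 0.3744] 0.18 [[102.2, 264.2], [487.8, 173.6]]
[0.4652, 0.3744] 0.2 [[97.5, 263.6], [489.5, 167.1]]
```

View pics/tp.png

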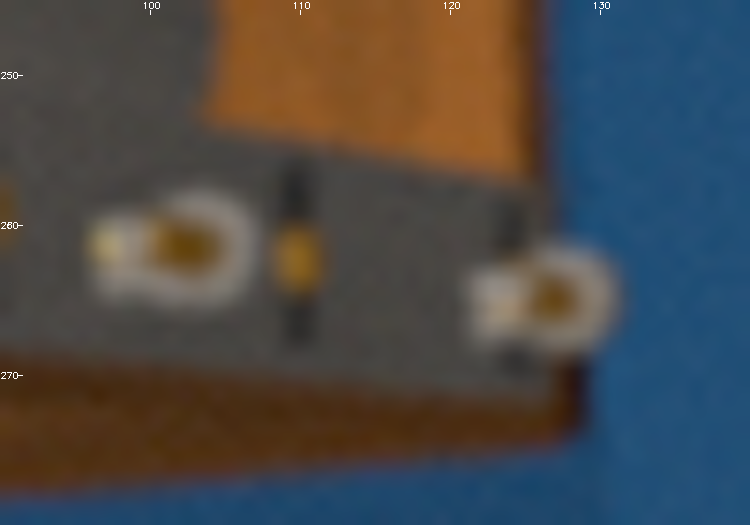

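View pics/sp.png

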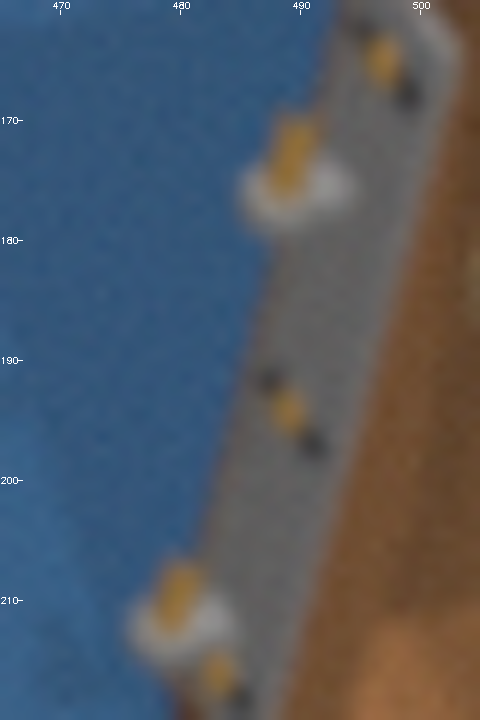

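Run:
```python
from h import *
fs=cams()
obs=[("top",.2,(97,261.3)),("top",.18,(102.7,261.4)),("top",.06,(127.3,264.9)),("top",.08,(122.7,265)),("scene",.2,(489.8,169.8)),("scene",.18,(488.9,176)),("scene",.08,(480.4,207.2)),("scene",.06,(479.4,212.6))]
def r(x): return np.concatenate([proj(fs[c],[x[0],x[1],z])[0]-u for c,z,u in obs])
s=least_squares(r,[.472,.375]);print(s.x.round(4),s.fun.round(1).reshape(-1,2).tolist())
def r2(x): return np.concatenate([proj(fs[c],[x[0],x[1],z+x[2]])[0]-u for c,z,u in obs])
s=least_squares(r2,[.472,.375,0]);print(s.x.round(4),s.fun.round(1).reshape(-1,2).tolist())
```

```text
[0.4712 0.3741] [[0.9, -0.8], [-0.1, -0.2], [-0.6, -0.4], [0.4, -1.0], [0.5, -1.0], [-0.3, -0.7], [0.3, -1.4], [-0.2, -1.1]]
[ 0.4701  0.3758 -0.0043] [[1.0, -0.1], [-0.0, 0.4], [-0.6, 0.2], [0.4, -0.4], [0.7, 0.0], [-0.1, 0.3], [0.5, -0.6], [-0.0, -0.2]]
```

```bash
python3 -m pendant '[{"dx":1,"dy":-12,"dz":0,"ax":0,"ay":0,"az":0,"claw":5},{"dx":2,"dy":-26,"dz":0,"ax":0,"ay":0,"az":0,"claw":5},{"dx":3.5,"dy":-40,"dz":0,"ax":0,"ay":0,"az":0,"claw":5},{"dx":5,"dy":-54,"dz":0,"ax":0,"ay":0,"az":0,"claw":5},{"dx":6,"dy":-68,"dz":3,"ax":0,"ay":0,"az":0,"claw":5},{"dx":7.5,"dy":-82,"dz":6,"ax":0,"ay":0,"az":0,"claw":5},{"dx":8.5,"dy":-92,"dz":9,"ax":0,"ay":0,"az":0,"claw":5},{"dx":8.5,"dy":-96,"dz":9,"ax":0,"ay":0,"az":0,"claw":5},{"dx":8.5,"dy":-96,"dz":9,"ax":0,"ay":0,"az":0,"claw":5},{"dx":8.5,"dy":-96,"dz":9,"ax":0,"ay":0,"az":0,"claw":5}]'
cat >> h.py <<'E'
def sock():
    s=observe(); Rtl=Rt(s["tool_rot"]); Rl=np.c_[-Rtl[:,2],-Rtl[:,1],-Rtl[:,0]]
    m=s["position"]+Rl@np.array([-.0405,.0024,.0011])
    lo=m+Rl@np.array([-.075,.087,0]); print("sock_low",lo.round(4),"rot",s["tool_rot"].round(4),"F",s["force"].round(1),"M",s["moment"].round(2),"clk",round(s["clock"],2)); return lo
E
python3 - <<'E'
from h import *
sock()
f=eyes.grab_frame("scene");cv2.imwrite(f"pics/scene21.png",f["image"])
crop(f["image"],405,120,525,240,6,"scene21c.png")
E
```

```text
clock: 23.97
position: [0.481, 0.2856, 0.2247]
tool_rot: [-3.141, 0.0, 0.11]
force: [-0.6, -0.1, -3.3]
grip_width: 0.0163
sock_low [0.4701 0.3744 0.1092] rot [-3.1414e+00  3.0000e-04  1.0970e-01] F [-0.6 -0.1 -3.3] M [-0.07 -0.01  0.  ] clk 23.97
```

View pics/scene21c.png

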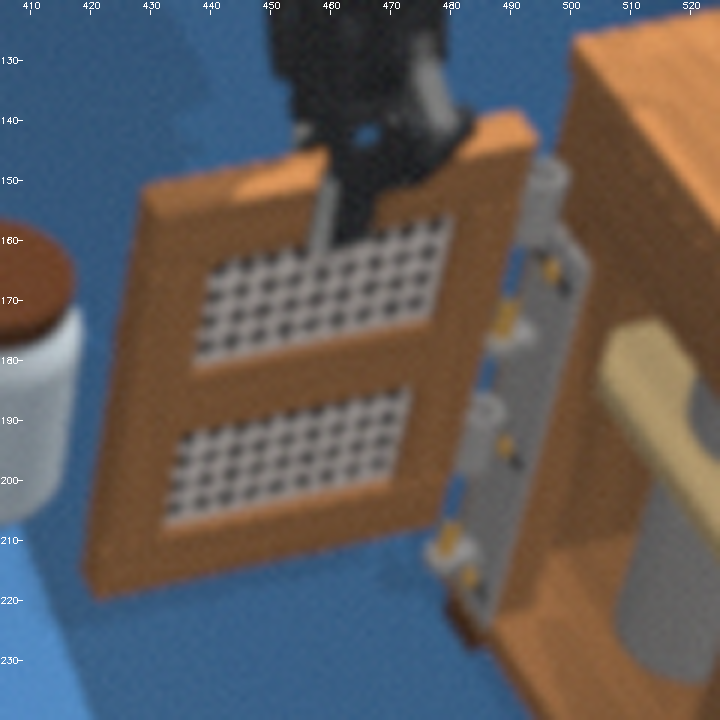

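Run:
```python
from h import *
lo=sock(); f=cams()["scene"]
print(proj(f,[lo,lo+[0,0,.03],lo+[0,0,.12],lo+[0,0,.15]]).round(1))
im=cv2.imread("pics/scene21.png")
crop(im,470,140,510,220,9,"sp2.png")
```

```text
sock_low [0.4702 0.3741 0.1094] rot [-3.1412e+00  2.0000e-04  1.0910e-01] F [ 0.3 -0.4 -2.8] M [-0.05  0.02 -0.02] clk 24.02
[[482.8 196.9]
 [485.1 187.8]
 [492.7 158.8]
 [495.4 148.5]]
```

View pics/sp2.png

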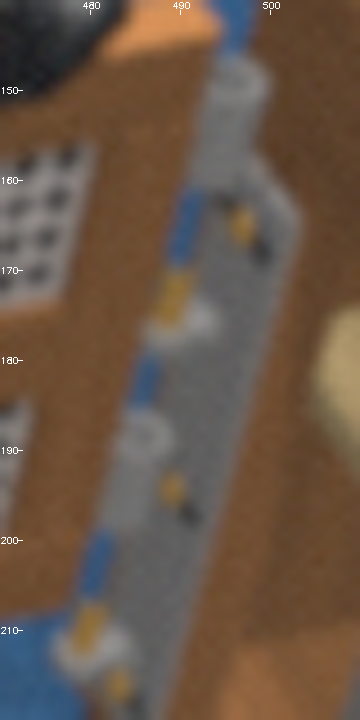

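```bash
python3 -m pendant '[{"dx":0,"dy":1,"dz":6,"ax":0,"ay":0,"az":0,"claw":5},{"dx":0,"dy":1,"dz":12,"ax":0,"ay":0,"az":0,"claw":5},{"dx":0,"dy":1,"dz":18,"ax":0,"ay":0,"az":0,"claw":5},{"dx":0,"dy":1,"dz":23,"ax":0,"ay":0,"az":0,"claw":5},{"dx":0,"dy":1,"dz":26,"ax":0,"ay":0,"az":0,"claw":5},{"dx":0,"dy":1,"dz":26,"ax":0,"ay":0,"az":0,"claw":5},{"dx":0,"dy":1,"dz":26,"ax":0,"ay":0,"az":0,"claw":5}]'
python3 - <<'E'
from h import *
sock()
f=eyes.grab_frame("scene");cv2.imwrite(f"pics/scene22.png",f["image"])
crop(f["image"],465,140,515,220,9,"sp3.png")
E
```

```text
clock: 24.6
position: [0.481, 0.285, 0.1986]
tool_rot: [-3.141, 0.0, 0.11]
force: [-0.2, -0.3, -3.3]
grip_width: 0.0163
sock_low [0.4701 0.3738 0.0832] rot [-3.1411e+00  4.0000e-04  1.0990e-01] F [-0.2 -0.3 -3.3] M [0.   0.01 0.02] clk 24.6
```

View pics/sp3.png

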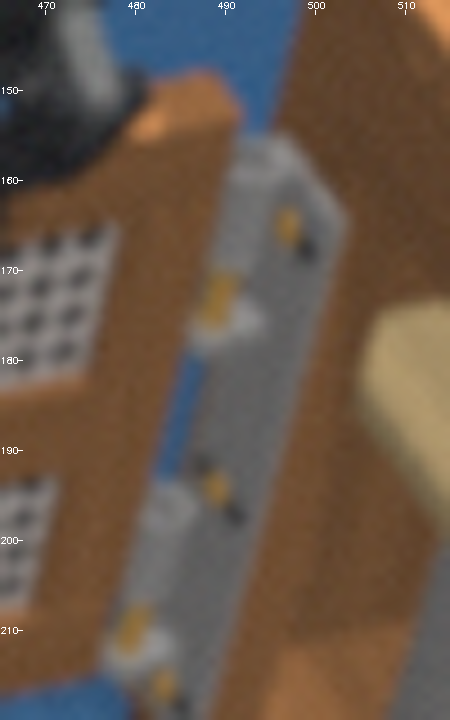

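```bash
python3 -m pendant '[{"dx":0,"dy":0,"dz":1,"ax":0,"ay":0,"az":0,"claw":5},{"dx":0,"dy":0,"dz":2,"ax":0,"ay":0,"az":0,"claw":5},{"dx":0,"dy":0,"dz":3,"ax":0,"ay":0,"az":0,"claw":5},{"dx":0,"dy":0,"dz":3,"ax":0,"ay":0,"az":0,"claw":5}]'
python3 -m pendant '[{"dx":0,"dy":0,"dz":1,"ax":0,"ay":0,"az":0,"claw":5},{"dx":0,"dy":0,"dz":2,"ax":0,"ay":0,"az":0,"claw":5},{"dx":0,"dy":0,"dz":2,"ax":0,"ay":0,"az":0,"claw":5}]'
python3 -c "
from h import *
sock()"
```

```text
clock: 24.98
position: [0.4809, 0.2851, 0.1956]
tool_rot: [-3.141, 0.0, 0.11]
force: [-0.3, -0.1, -2.5]
grip_width: 0.0163
clock: 25.23
position: [0.4809, 0.2851, 0.1936]
tool_rot: [-3.141, 0.0, 0.11]
force: [0.7, -0.0, -2.0]
grip_width: 0.0167
sock_low [0.47   0.3739 0.0781] rot [-3.1409e+00  4.0000e-04  1.1000e-01] F [ 0.7 -0.  -2. ] M [ 0.02  0.   -0.05] clk 25.23
```

```bash
python3 -m pendant '[{"dx":0,"dy":0,"dz":1,"ax":0,"ay":0,"az":0,"claw":5},{"dx":0,"dy":0,"dz":2,"ax":0,"ay":0,"az":0,"claw":5},{"dx":0,"dy":0,"dz":2,"ax":0,"ay":0,"az":0,"claw":5}]'
python3 -c "
from h import *
sock()"
```

```text
clock: 25.48
position: [0.4809, 0.2851, 0.1916]
tool_rot: [-3.141, 0.0, 0.11]
force: [-0.4, 0.3, -2.6]
grip_width: 0.0165
sock_low [0.47   0.3739 0.0761] rot [-3.1409e+00  4.0000e-04  1.1000e-01] F [-0.4  0.3 -2.6] M [-0.04 -0.01  0.03] clk 25.48
```

```bash
python3 -m pendant '[{"dx":0,"dy":0,"dz":1,"ax":0,"ay":0,"az":0,"claw":5},{"dx":0,"dy":0,"dz":2,"ax":0,"ay":0,"az":0,"claw":5},{"dx":0,"dy":0,"dz":2,"ax":0,"ay":0,"az":0,"claw":5}]'
python3 -c "
from h import *
sock()
f=eyes.grab_frame('scene');cv2.imwrite('pics/scene23.png',f['image'])
crop(f['image'],465,140,515,220,9,'sp4.png')"
```

```text
clock: 25.73
position: [0.4809, 0.2851, 0.1896]
tool_rot: [-3.141, 0.0, 0.11]
force: [-0.2, -0.5, -2.7]
grip_width: 0.0167
sock_low [0.4699 0.3739 0.0741] rot [-3.141e+00  4.000e-04  1.101e-01] F [-0.2 -0.5 -2.7] M [-0.02  0.    0.02] clk 25.73
```

View pics/sp4.png

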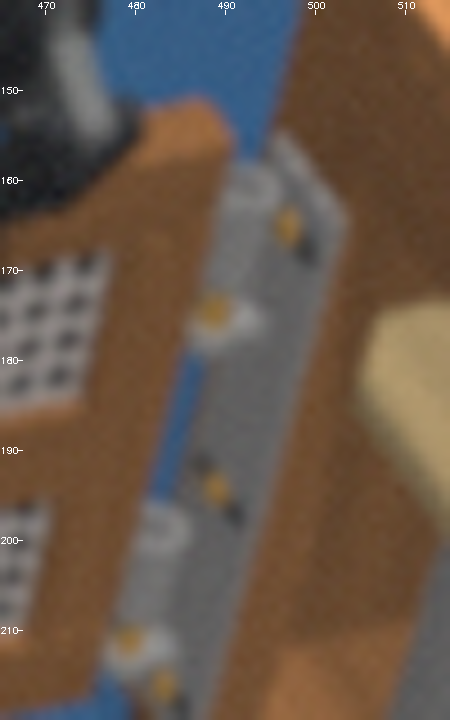

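```bash
python3 -m pendant '[{"dx":0,"dy":0,"dz":2,"ax":0,"ay":0,"az":0,"claw":5},{"dx":0,"dy":0,"dz":4,"ax":0,"ay":0,"az":0,"claw":5},{"dx":0,"dy":0,"dz":6,"ax":0,"ay":0,"az":0,"claw":5},{"dx":0,"dy":0,"dz":6,"ax":0,"ay":0,"az":0,"claw":5}]'
python3 -c "
from h import *
sock()"
python3 -m pendant '[{"dx":0,"dy":0,"dz":2,"ax":0,"ay":0,"az":0,"claw":5},{"dx":0,"dy":0,"dz":4,"ax":0,"ay":0,"az":0,"claw":5},{"dx":0,"dy":0,"dz":4,"ax":0,"ay":0,"az":0,"claw":5}]'
python3 -c "
from h import *
sock()"
```

```text
clock: 26.12
position: [0.4808, 0.285, 0.1833]
tool_rot: [-3.141, 0.001, 0.11]
force: [-0.8, 0.7, -1.5]
grip_width: 0.0167
sock_low [0.4698 0.3738 0.0678] rot [-3.1411e+00  7.0000e-04  1.1010e-01] F [-0.8  0.7 -1.5] M [-0.01 -0.09 -0.02] clk 26.12
clock: 26.37
position: [0.4808, 0.285, 0.1793]
tool_rot: [-3.141, 0.001, 0.11]
force: [-0.9, 0.6, -2.6]
grip_width: 0.0165
sock_low [0.4698 0.3738 0.0639] rot [-3.1411e+00  7.0000e-04  1.1010e-01] F [-0.9  0.6 -2.6] M [ 0.   -0.1  -0.09] clk 26.37
```

```bash
python3 -m pendant '[{"dx":0,"dy":0,"dz":1,"ax":0,"ay":0,"az":0,"claw":5},{"dx":0,"dy":0,"dz":2,"ax":0,"ay":0,"az":0,"claw":5},{"dx":0,"dy":0,"dz":2,"ax":0,"ay":0,"az":0,"claw":5}]'
python3 -m pendant '[{"dx":0,"dy":0,"dz":1,"ax":0,"ay":0,"az":0,"claw":5},{"dx":0,"dy":0,"dz":1.5,"ax":0,"ay":0,"az":0,"claw":5},{"dx":0,"dy":0,"dz":1.5,"ax":0,"ay":0,"az":0,"claw":5}]'
python3 -c "
from h import *
sock()"
```

```text
clock: 26.62
position: [0.4809, 0.2851, 0.1776]
tool_rot: [-3.141, 0.0, 0.11]
force: [0.4, -0.7, -3.3]
grip_width: 0.0164
clock: 26.87
position: [0.4809, 0.2851, 0.1762]
tool_rot: [-3.141, 0.0, 0.11]
force: [1.0, -0.4, -3.4]
grip_width: 0.0168
sock_low [0.47   0.3739 0.0607] rot [-3.1409e+00  4.0000e-04  1.1000e-01] F [ 1.  -0.4 -3.4] M [-0.02  0.03 -0.03] clk 26.87
```

```bash
python3 -m pendant '[{"dx":0,"dy":0,"dz":1,"ax":0,"ay":0,"az":0,"claw":5},{"dx":0,"dy":0,"dz":1.5,"ax":0,"ay":0,"az":0,"claw":5},{"dx":0,"dy":0,"dz":1.5,"ax":0,"ay":0,"az":0,"claw":5}]'
python3 -c "
from h import *
sock()
f=eyes.grab_frame('scene');cv2.imwrite('pics/scene24.png',f['image'])
crop(f['image'],405,130,525,240,6,'sp5.png')"
```

```text
clock: 27.12
position: [0.4809, 0.2851, 0.1746]
tool_rot: [-3.141, 0.0, 0.11]
force: [-0.1, 0.1, -3.0]
grip_width: 0.0165
sock_low [0.47   0.3739 0.0592] rot [-3.1409e+00  4.0000e-04  1.1000e-01] F [-0.1  0.1 -3. ] M [-0.02  0.02 -0.02] clk 27.12
```

View pics/sp5.png

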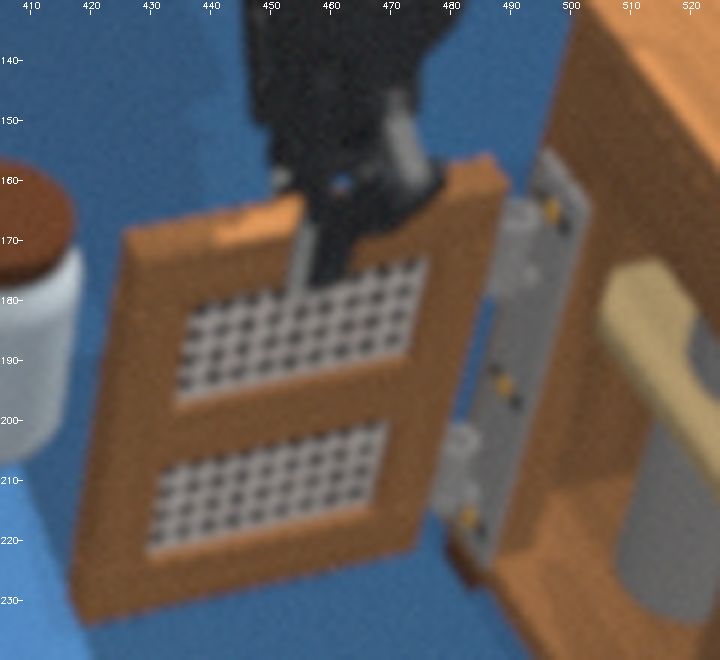

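```bash
python3 -c "
from h import *
f=cams()['scene'];print(proj(f,[[.471,.3745,.21],[.471,.3745,.09],[.471,.3745,.18],[.471,.3745,.06]]).round(1))
crop(cv2.imread('pics/scene24.png'),465,150,505,225,10,'sp6.png')"
```

```text
[[491.3 165.4]
 [481.6 202.8]
 [488.7 175.2]
 [479.3 211.5]]
```

View pics/sp6.png

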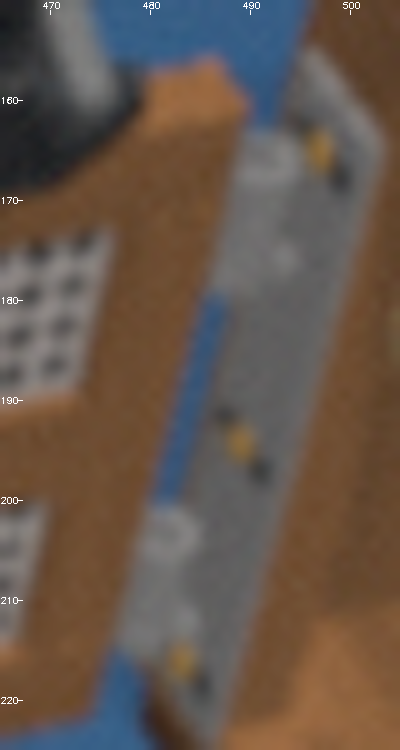

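```bash
python3 -m pendant '[{"dx":0,"dy":0,"dz":0.5,"ax":0,"ay":0,"az":0,"claw":5},{"dx":0,"dy":0,"dz":1,"ax":0,"ay":0,"az":0,"claw":5},{"dx":0,"dy":0,"dz":1,"ax":0,"ay":0,"az":0,"claw":5}]'
python3 -m pendant '[{"dx":0,"dy":0,"dz":0.5,"ax":0,"ay":0,"az":0,"claw":5},{"dx":0,"dy":0,"dz":1,"ax":0,"ay":0,"az":0,"claw":5},{"dx":0,"dy":0,"dz":1,"ax":0,"ay":0,"az":0,"claw":5}]'
python3 -c "
from h import *
sock()"
```

```text
clock: 27.42
position: [0.4812, 0.285, 0.1741]
tool_rot: [-3.141, -0.0, 0.11]
force: [-1.4, -2.7, 4.9]
grip_width: 0.0164
clock: 27.67
position: [0.4816, 0.2849, 0.1738]
tool_rot: [-3.14, -0.001, 0.11]
force: [-2.9, -6.4, 16.7]
grip_width: 0.0165
sock_low [0.4708 0.3738 0.0584] rot [-3.1402e+00 -9.0000e-04  1.0970e-01] F [-2.9 -6.4 16.7] M [-0.7   0.91  0.34] clk 27.67
```

```bash
python3 -m pendant '[{"dx":0,"dy":0,"dz":-1.5,"ax":0,"ay":0,"az":0,"claw":5},{"dx":0,"dy":0,"dz":-1.5,"ax":0,"ay":0,"az":0,"claw":5},{"dx":2.5,"dy":0,"dz":-1.5,"ax":0,"ay":0,"az":0,"claw":5},{"dx":2.5,"dy":0,"dz":-1.5,"ax":0,"ay":0,"az":0,"claw":5}]'
python3 -m pendant '[{"dx":-5,"dy":0,"dz":0,"ax":0,"ay":0,"az":0,"claw":5},{"dx":-5,"dy":0,"dz":0,"ax":0,"ay":0,"az":0,"claw":5},{"dx":-5,"dy":0,"dz":0,"ax":0,"ay":0,"az":0,"claw":5}]'
python3 -m pendant '[{"dx":2.5,"dy":0,"dz":0,"ax":0,"ay":0,"az":0,"claw":5},{"dx":2.5,"dy":2.5,"dz":0,"ax":0,"ay":0,"az":0,"claw":5},{"dx":2.5,"dy":2.5,"dz":0,"ax":0,"ay":0,"az":0,"claw":5}]'
python3 -m pendant '[{"dx":0,"dy":-2.5,"dz":0,"ax":0,"ay":0,"az":0,"claw":5},{"dx":0,"dy":-2.5,"dz":0,"ax":0,"ay":0,"az":0,"claw":5},{"dx":0,"dy":-2.5,"dz":0,"ax":0,"ay":0,"az":0,"claw":5}]'
python3 -c "
from h import *
sock()"
```

```text
clock: 28.0
position: [0.4836, 0.2855, 0.1742]
tool_rot: [-3.141, 0.001, 0.11]
force: [-2.2, -0.1, 2.9]
grip_width: 0.0164
clock: 28.25
position: [0.4796, 0.285, 0.1746]
tool_rot: [-3.14, -0.003, 0.109]
force: [8.1, 1.2, -3.8]
grip_width: 0.0169
clock: 28.5
position: [0.4814, 0.283, 0.1743]
tool_rot: [-3.14, -0.0, 0.11]
force: [2.5, 3.0, -1.6]
grip_width: 0.0163
clock: 28.75
position: [0.481, 0.2851, 0.1743]
tool_rot: [-3.141, 0.0, 0.11]
force: [2.6, -0.6, 1.2]
grip_width: 0.0165
sock_low [0.47   0.3739 0.0589] rot [-3.1409e+00  2.0000e-04  1.1000e-01] F [ 2.6 -0.6  1.2] M [ 0.06 -0.24 -0.1 ] clk 28.75
```

```bash
python3 -m pendant '[{"dx":0.5,"dy":0,"dz":0.6,"ax":0,"ay":0,"az":0,"claw":5},{"dx":0.5,"dy":0,"dz":0.6,"ax":0,"ay":0,"az":0,"claw":14},{"dx":0.5,"dy":0,"dz":0.6,"ax":0,"ay":0,"az":0,"claw":18},{"dx":0.5,"dy":0,"dz":0.6,"ax":0,"ay":0,"az":0,"claw":22},{"dx":0.5,"dy":0,"dz":0.6,"ax":0,"ay":0,"az":0,"claw":28},{"dx":0.5,"dy":0,"dz":0.6,"ax":0,"ay":0,"az":0,"claw":36},{"dx":0.5,"dy":0,"dz":0.6,"ax":0,"ay":0,"az":0,"claw":44},{"dx":0.5,"dy":0,"dz":0.6,"ax":0,"ay":0,"az":0,"claw":50},{"dx":0.5,"dy":0,"dz":0.6,"ax":0,"ay":0,"az":0,"claw":50}]' 20
python3 -c "
from h import *
sock()
f=eyes.grab_frame('scene');cv2.imwrite('pics/scene25.png',f['image'])
crop(f['image'],405,130,525,240,6,'sp7.png')"
```

```text
clock: 29.5
position: [0.4814, 0.2852, 0.1736]
tool_rot: [-3.141, 0.0, 0.11]
force: [-0.5, -0.2, 0.0]
grip_width: 0.0499
sock_low [0.4705 0.374  0.0582] rot [-3.1409e+00  4.0000e-04  1.1000e-01] F [-0.5 -0.2  0. ] M [-0.03 -0.01  0.01] clk 29.5
```

View pics/sp7.png

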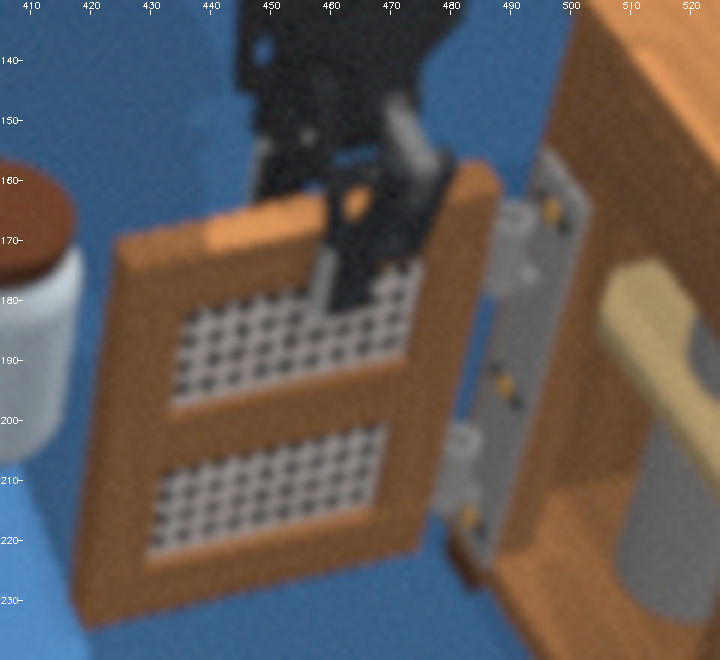

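```bash
python3 -m pendant '[{"dx":0,"dy":0,"dz":-6,"ax":0,"ay":0,"az":0,"claw":50},{"dx":0,"dy":0,"dz":-16,"ax":0,"ay":0,"az":0,"claw":50},{"dx":0,"dy":0,"dz":-30,"ax":0,"ay":0,"az":0,"claw":50},{"dx":0,"dy":0,"dz":-48,"ax":0,"ay":0,"az":0,"claw":50},{"dx":0,"dy":0,"dz":-70,"ax":0,"ay":0,"az":0,"claw":50},{"dx":0,"dy":0,"dz":-95,"ax":0,"ay":0,"az":0,"claw":50},{"dx":0,"dy":0,"dz":-120,"ax":0,"ay":0,"az":0,"claw":50},{"dx":0,"dy":0,"dz":-145,"ax":0,"ay":0,"az":0,"claw":50},{"dx":0,"dy":0,"dz":-160,"ax":0,"ay":0,"az":0,"claw":50},{"dx":0,"dy":0,"dz":-160,"ax":0,"ay":0,"az":0,"claw":50}]'
python3 -c "
from h import *
f=eyes.grab_frame('scene');cv2.imwrite('pics/scene26.png',f['image'])
crop(f['image'],395,120,525,240,6,'sp8.png')
g=eyes.grab_frame('scene');cv2.imwrite('pics/scene26b.png',g['image']);print(np.abs(f['image'][120:240,395:525].astype(int)-g['image'][120:240,395:525]).mean())"
```

```text
clock: 30.38
position: [0.4827, 0.2853, 0.3377]
tool_rot: [-3.138, -0.004, 0.11]
force: [0.6, 0.4, 0.6]
grip_width: 0.0499
1.6749358974358974
```

View pics/sp8.png

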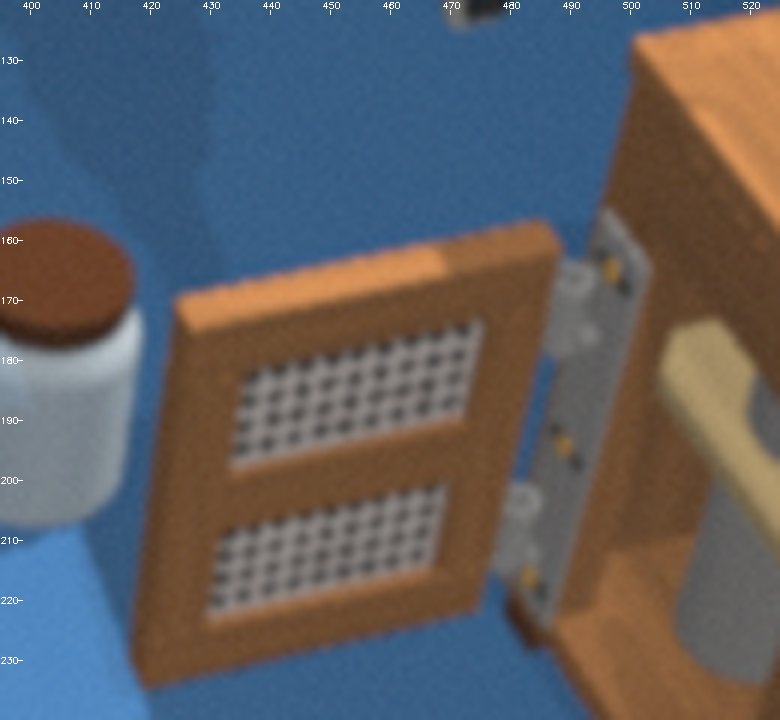

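View pics/scene26.png

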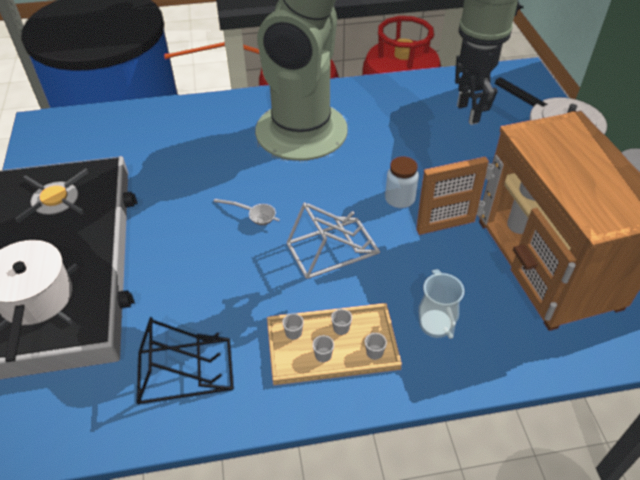

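Run:
```python
from h import *
fs=cams();A,B,C=.1,.075,.009
obs=[("scene",(A,-B,C),(424.7,169.7)),("scene",(A,-B,-C),(427.2,175.2)),("scene",(A,B,C),(485.8,157)),("scene",(A,B,-C),(488.3,161.2)),("scene",(-A,-B,-C),(419.7,234.7)),("scene",(-A,B,-C),(475.5,221.3)),("scene",(.075,.087,0),(490.8,166.2)),("scene",(-.045,.087,0),(481.8,203.7))]
R0=np.c_[[0,0,1],[-.11,.994,0],[-.994,-.11,0]]
x,r=fitpose(fs,obs,np.r_[.481,.288,.135,Rn.from_matrix(R0).as_rotvec()])
R=Rn.from_rotvec(x[3:]).as_matrix();print(r.round(1),"tilt deg",np.degrees(np.arccos(R[2,0])),R.round(3).tolist())
for p in((-.075,.087,0),(.045,.087,0)):print((x[:3]+R@np.array(p)).round(4))
```

```text
[-0.3  0.1  0.2 -0.2 -0.2 -0.3  0.7  0.5  0.  -0.   0.   0.5 -0.6  0.2
  0.1 -0.8] tilt deg 1.5009550972159063 [[0.001, -0.094, -0.996], [-0.026, 0.995, -0.094], [1.0, 0.026, -0.001]]
[0.4568 0.3843 0.0442]
[0.4569 0.3812 0.1642]
```

```bash
python3 -m pendant '[{"dx":0,"dy":30,"dz":-10,"ax":0,"ay":0,"az":0,"claw":50},{"dx":0,"dy":60,"dz":-20,"ax":0,"ay":0,"az":0,"claw":50},{"dx":0,"dy":95,"dz":-30,"ax":0,"ay":0,"az":0,"claw":50},{"dx":0,"dy":130,"dz":-40,"ax":0,"ay":0,"az":0,"claw":50},{"dx":0,"dy":165,"dz":-40,"ax":0,"ay":0,"az":0,"claw":50},{"dx":0,"dy":200,"dz":-40,"ax":0,"ay":0,"az":0,"claw":50},{"dx":0,"dy":235,"dz":-40,"ax":0,"ay":0,"az":0,"claw":50},{"dx":0,"dy":270,"dz":-40,"ax":0,"ay":0,"az":0,"claw":50},{"dx":0,"dy":300,"dz":-40,"ax":0,"ay":0,"az":0,"claw":50},{"dx":0,"dy":300,"dz":-40,"ax":0,"ay":0,"az":0,"claw":50}]'
python3 -c "
from h import *
f=eyes.grab_frame('top');cv2.imwrite('pics/top27.png',f['image'])
crop(f['image'],60,220,220,310,5,'tp27.png')
print(proj(f,[[.471,.3745,.21],[.471,.3745,.09]]).round(1))"
```

```text
clock: 31.32
position: [0.5139, -0.0193, 0.3734]
tool_rot: [3.141, 0.0, 0.103]
force: [0.4, -0.9, -0.1]
grip_width: 0.0496
[[ 95.3 260.3]
 [121.1 263.8]]
```

View pics/tp27.png

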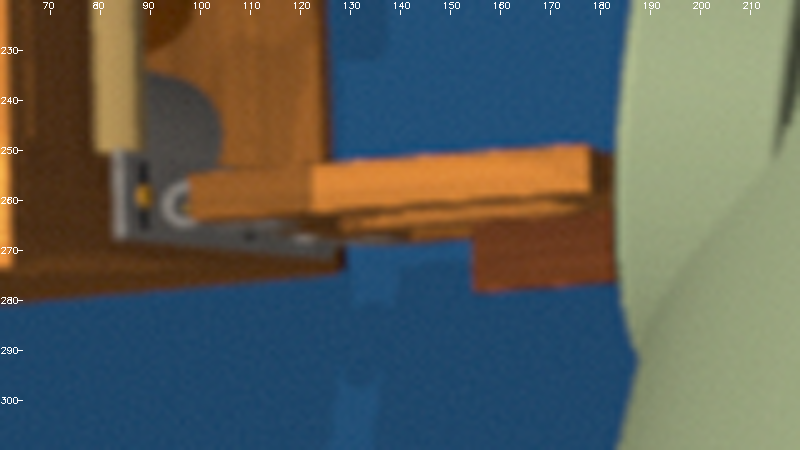

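View pics/top27.png

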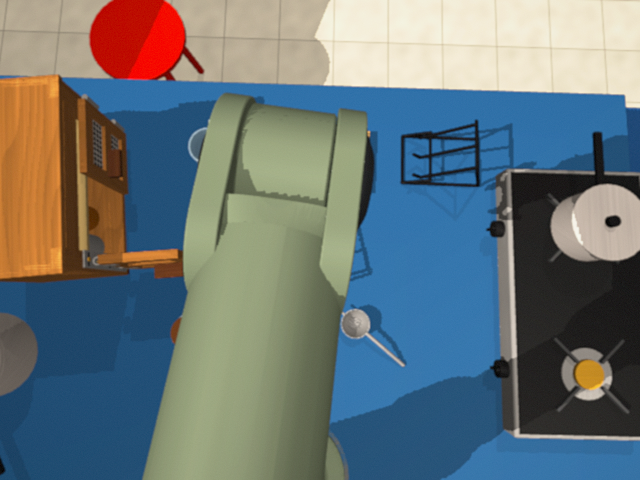

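```bash
python3 -c "
from workcell import job_done;print(job_done())"
```

```text
the job is handed in; nothing more can be done
None
```

The door is hung on both pins, let go, and I have handed the job in; the clock read about 31 s. I picked it up by the pull and propped it on the steel drainer. After letting go there, I regripped the top rail and lowered both sockets over the pins until the collars pushed back.

**Last checks**
- **Upright and still:** the final scene picture shows the door upright, about 1.5° off vertical by a fit. Two pictures in a row show it not moving.
- **Height:** at the collar contact I worked out the lower socket's mouth at about 58–59 mm above the board, against 60 mm nominal.
- **Sideways fit:** before I let go, pushing the door sideways met resistance in both directions along the front, and away from the cupboard. In the top view the upper socket sits within 2 pixels of the pin's place. The pins looked about 5–7 mm to the right of nominal along the cupboard front, measured only by camera.
- **Other items:** in the last scene picture the cups, tray, jug, jar and strainer look unmoved. I did not measure them one by one. The arm was clear of everything, at near-zero force.

**What failed or disagreed**
- **Fingertip position:** the real fingertips end about 30 mm behind the reported TCP. My first close on the pull therefore shut on nothing just above it. I found the offset by touch and allowed for it from then on.
- **Final fit depth:** the last door fit used one camera only, and its absolute position was 1–2 cm off from everything else, so I used it for tilt only. The lower socket was hidden in the last top view.

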